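# Stand the nest egg in its drying cup

## Task

Take the wooden disc off the free egg cup and put it in the sheet-steel tray. Then take the turned wooden egg that lies on the small cradle and stand it upright in that cup, round end down and pointed end up, and let go. Leave the egg that already stands in the other cup and the wax tin where they are.

Things in the scene. Friction and masses are not known exactly. Their poses are not given: they have to be found in the camera images.
- egg_center (a point): middle of the loose turned-wood nest egg (48 mm thick, 72 mm long), on its axis half-way along. Its z axis runs from the round (blunt) end to the pointed end. At the start it lies level on the cradle, pointed end roughly to the left as the robot looks (+y), this point 40 mm above the bench. When it stands upright, seated in the cup, this point is 69 mm above the bench.
- egg: the same egg, 45 to 90 g; origin at the tip of the round end, z to the pointed end. From the round end: half ball of radius 24 mm, straight band 48 mm thick and 18 mm long, then a dome tapering over 30 mm to the pointed end. Not weighted: in the cup it does not right itself; friction keeps the tilt at which it is let go.
- cup: free egg cup of turned wood, fixed; origin at the centre of its underside, z up. Foot disc 70 mm across, 12 mm high; on it an upright ring, 44 mm across outside and 34 mm inside, its open rim 40 mm above the bench, hollow 24 mm deep. The egg's round end rests on the rim's inner edge, clear of the bottom. At the start the wooden disc lies on the rim.
- disc_center (a point): middle of the wooden disc (birdhouse-hole offcut), 46 mm in diameter, 20 mm thick, 30 g; it lies flat and centred on the free cup's rim, its middle 50 mm above the bench
- tray: open tray of dark sheet steel, fixed, 150 mm (its x) by 210 mm (its y), walls about 27 mm high and 2 mm thick, its far right corner (+x, -y) bent up to 61 mm, floor 2 mm thick; origin at the centre of its underside
- cradle: small cradle fixed to the bench: board 90 mm (its x) by 44 mm by 12 mm with two dowel rails 10 mm thick, 96 mm long, 26 mm apart along its x, their tops 19 mm above the bench; the loose egg lies on the rails with its middle over the cradle's; origin at the centre of its underside
- egg_done_center (a point): middle of the other egg, same shape and wood, 72 mm tall, already standing upright in the other cup (its middle 69 mm and its top 105 mm above the bench); leave alone
- cup_full: the other cup, same as the free one, fixed, with the finished egg in it; origin at the centre of its underside
- wax_center (a point): middle of the round wax tin, 67 mm in diameter, 36 mm high, loose; leave alone
Not all that is in view belongs to the job. Leave any pink look-alike of the cup alone.

How it is judged:
By the outcome, as a careful person would: the job done as asked, in the order asked, and still so for the second after the job is handed in, with the robot touching nothing.
It also fails if it takes over 58 s, if anything falls off the work surface, if the arm or the gripper's body presses on something with over 40 N, if the wrist force passes 120 N, or if a joint passes its speed limit or range.

## Robot

A 7-joint arm with a two-finger parallel gripper is mounted at the origin on a cart in front of the work surface, level with it; the furniture and walls round the work are solid. World frame = base frame: x ahead of the robot, y to its left, z up, the work surface at z = 0. Lengths are in m, angles in rad, forces in N, time in s.
With the tool pointing down it reaches from about 0.425 to 0.975 m from the base axis. Payload 16.7 kg.
Tool frame: the origin (TCP) lies on the mounting face of the last link; the fingertips stand 173 mm ahead of it and the grasp point (between the pads) lies 155 mm ahead of it; z points along the fingers, y is the direction in which the jaws open and shut (so a half turn about z gives the same grasp; the last joint's range is limited). The gripper opens to 85 mm and grips with 20 to 120 N. Pads are 22 mm wide; open, the fingers measure 114 mm over their backs; the gripper's body (76 mm by 85 mm) begins 54 mm behind the grasp point. The pads swing forward as they close: fully open they stand 13 mm farther back than shut.
Start: joints at [-1.438, 0.426, 0.074, 1.606, -0.034, 1.111, -0.067], TCP at [0.188, 0.648, 0.405] pointing down, gripper open.
Joint ranges: [-2.85, 2.85], [-0.5, 2.14], [-1.23, 1.37], [0.21, 2.46], [-1.02, 4.16], [0.16, 2.05], [-2.73, 2.73]. Speed limits (rad/s): [1.89, 1.89, 2.39, 2.39, 3.01, 3.01, 3.01].

## Interface

Orientations are given as a unit quaternion [w, x, y, z].
In Python, from plant import * gives the robot as it stands. The module is installed in compiled form; this text tells all that it offers.
- The arm moves only by the tool drive_tool, never from a script. Its argument "plan" is a list that holds one entry, the list of rows, each a list of 5 numbers: the shift along the tool's x, y, z in cm, then the turn about the tool's z in degrees, then the finger opening in cm, from 0 to 8.54. A call has 1 to 8 rows; each row shifts and turns the commanded pose from where the row before left it, along the tool's axes as they then stand; what a row does not reach is not made up. A row lasts 1/10 s, in which the tool goes at most 50 mm and 8.59 degrees, less where a joint would pass 70% of its speed; a pose out of reach is approached as far as the arm can. A call is refused whole if a number of a shift passes 5 or a number of a turn 8.59, either way. A call with a gripper value outside its range is refused whole. The fingers move at their own pace and stop on an object; "squeeze" is the grip in N (left out, the last holds). Time passes only in rows, so rows that do not move let the fingers close. It gives the time, the measured TCP pose, the force and the opening at its end, in the units of the state.
- observe(): the state, without advancing time (a new reading comes with each control period).
- read_camera(name): name is "scene" or "top" or "wrist"; returns a dict with "img" (420x560x3 uint8, red, green, blue), "camera_matrix" (3x3 intrinsics, pixels), "pose" (4x4, takes a point from camera to world coordinates). Camera axes: x right, y down, z forward; pixel columns grow to the right and rows downward; lengths in m; the calibration is good to about 2 mm. A picture is of the moment at which its call begins. There is no depth.
- close_job(): hands the job in, once; it reports no verdict.
The state is a dict: "time_s": time; "joints": joint angles; "qd": joint speeds; "effort": joint torques, N m; "ee_pos": TCP position; "ee_rot": TCP orientation; "contact_force": force on the tool from outside, world axes, zero at the start; "moment": the same for the moment, N m; "opening": opening from 0.0 (shut) to 1.0 (fully open).
Only numpy, scipy, OpenCV 4.12 (cv2) and the standard library are available. Lean on these libraries where they do the work, as an engineer would, in place of code of your own. Each camera call takes 0.05 s, during which the arm holds its last target.

## Working session

There is one attempt and no reset: what is moved stays moved. The work goes in short steps, Python scripts to look and compute and a tool call to move; the robot and the scene stay as the last step left them, time stands still between calls to the robot, and variables do not carry over. Pictures are saved under pics/ and viewed, and the job is handed in when it is done.

Besides the shell and the picture viewer there is one more tool, called after "Call:" as a command line: name --argument value ..., lists and objects as JSON in quotes. drive_tool: Moves the arm, as the interface text tells. Its arguments: {"type":"object","properties":{"plan":{"type":"array","items":{"type":"array","items":{"type":"array","items":{"type":"number"}}}},"squeeze":{"type":"number"}},"required":["plan"]}

```bash
mkdir -p pics; ls
cat > h.py <<'E'
from plant import *
import numpy as np, cv2
from scipy.spatial.transform import Rotation as R
def save(name,fn):
    c=read_camera(name); cv2.imwrite('pics/'+fn+'.png',c['img'][:,:,::-1]); np.savez('pics/'+fn+'.npz',**c); return c
def load(fn): return dict(np.load('pics/'+fn+'.npz'))
def ray(c,u,v):
    d=np.linalg.inv(c['camera_matrix'])@np.array([u,v,1.]); T=c['pose']; d=T[:3,:3]@d; return T[:3,3],d/np.linalg.norm(d)
def onz(c,u,v,z):
    o,d=ray(c,u,v); return o+d*(z-o[2])/d[2]
def tri(*a):
    A=np.zeros((3,3));b=np.zeros(3)
    L=[ray(*x) for x in a]
    for o,d in L:
        P=np.eye(3)-np.outer(d,d);A+=P;b+=P@o
    p=np.linalg.solve(A,b); return p,[np.linalg.norm((np.eye(3)-np.outer(d,d))@(p-o)) for o,d in L]
def proj(c,p):
    T=np.linalg.inv(c['pose']);q=c['camera_matrix']@(T[:3,:3]@np.array(p)+T[:3,3]);return q[:2]/q[2]
def rot(s): 
    w,x,y,z=s['ee_rot']; return R.from_quat([x,y,z,w])
E
python3 - <<'E'
from h import *
np.set_printoptions(precision=3,suppress=True)
for n in ['scene','top','wrist']:
    c=save(n,n+'0'); print(n,c['camera_matrix'].tolist()); print(c['pose'])
s=observe(); print(s); print(rot(s).as_matrix())
E
```

```text
pics
scene [[510.4063701682086, 0.0, 283.55146537077576], [0.0, 510.4063701682086, 213.76738934093802], [0.0, 0.0, 1.0]]
[[-0.659 -0.326  0.678 -0.241]
 [-0.752  0.266 -0.603  0.872]
 [ 0.016 -0.907 -0.42   0.489]
 [ 0.     0.     0.     1.   ]]
top [[441.14664271759995, 0.0, 275.7692362696303], [0.0, 441.14664271759995, 211.66718850410436], [0.0, 0.0, 1.0]]
[[-0.019 -0.994  0.106  0.367]
 [-1.     0.021  0.012  0.241]
 [-0.014 -0.106 -0.994  1.046]
 [ 0.     0.     0.     1.   ]]
wrist [[319.89928307522683, 0.0, 279.8516104509962], [0.0, 319.89928307522683, 204.9981823088483], [0.0, 0.0, 1.0]]
[[ 0.28   0.92   0.275  0.119]
 [ 0.96  -0.268 -0.081  0.669]
 [-0.001  0.287 -0.958  0.374]
 [ 0.     0.     0.     1.   ]]
{'time_s': 0.15, 'joints': array([-1.437,  0.427,  0.074,  1.606, -0.034,  1.111, -0.067]), 'qd': array([-0.   , -0.003, -0.001, -0.001, -0.   , -0.   , -0.002]), 'effort': array([  0.003, -95.032,   3.763, -46.378,   0.019,   0.008,   0.   ]), 'ee_pos': array([0.188, 0.648, 0.404]), 'ee_rot': array([-0.   ,  0.141,  0.99 , -0.   ]), 'contact_force': array([-0.187,  0.014,  0.244]), 'moment': array([-0.075,  0.029, -0.005]), 'opening': 0.9997062171283274}
[[-0.96   0.279 -0.   ]
 [ 0.279  0.96  -0.001]
 [-0.    -0.001 -1.   ]]
```

View pics/scene0.png

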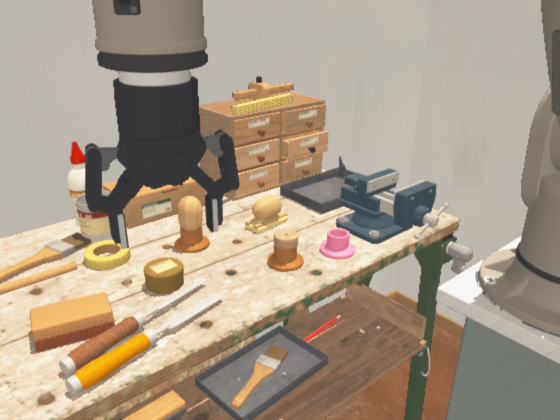

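View pics/top0.png

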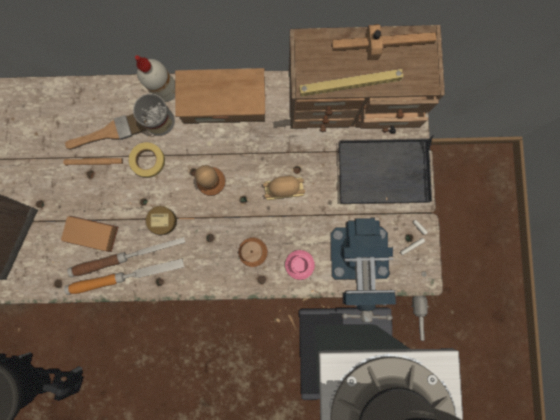

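View pics/wrist0.png

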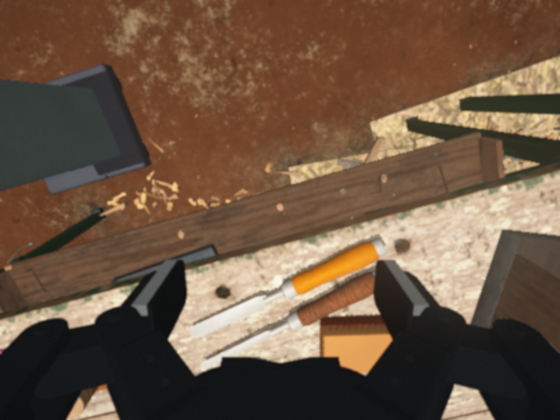

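The scene picture shows two wooden cups with orange feet. The one at (286,250) carries the disc and the one at (190,220) carries the standing egg. There is also a pink look-alike at (338,243), the loose egg on its cradle at (267,210), and a dark tray on the bench at (325,188) with a raised corner at (342,165). A second, flat tray holding a brush lies on the lower shelf at (262,370).
The top picture shows the same: disc cup (253,252), pink cup (299,265), loose egg (285,187), finished egg (208,180), tray (385,170), wax tin (160,220).

Next I'll measure and make enlarged crops.

Run:
```python
from h import *
np.set_printoptions(precision=3,suppress=True)
a=load('scene0');b=load('top0')
def crop(c,x0,y0,w,h,k): return cv2.resize(c['img'][y0:y0+h,x0:x0+w,::-1],None,fx=k,fy=k,interpolation=cv2.INTER_CUBIC)
A=crop(a,170,180,200,100,4); B=crop(b,190,150,133,67,6)[:0]
cv2.imwrite('pics/cs.png',A)
cv2.imwrite('pics/ct.png',crop(b,190,150,160,120,5))
cv2.imwrite('pics/ctray.png',np.vstack([crop(a,270,140,140,60,5),crop(b,320,125,140,60,5)[:0]]))
cv2.imwrite('pics/ctray2.png',crop(b,320,120,130,120,5))
```

```text
(no output)
```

View pics/cs.png

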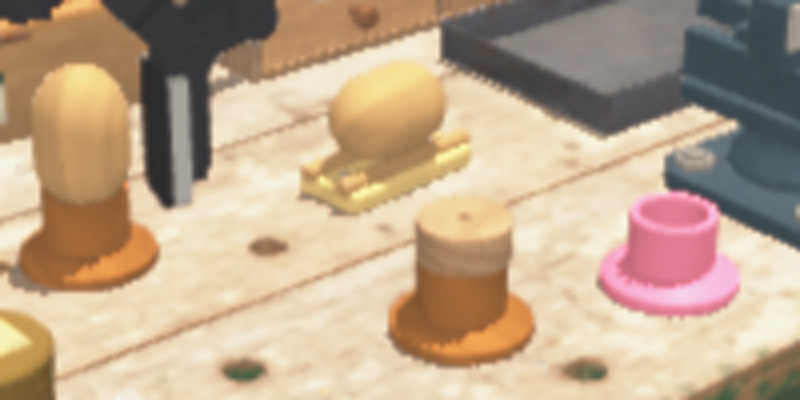

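View pics/ct.png

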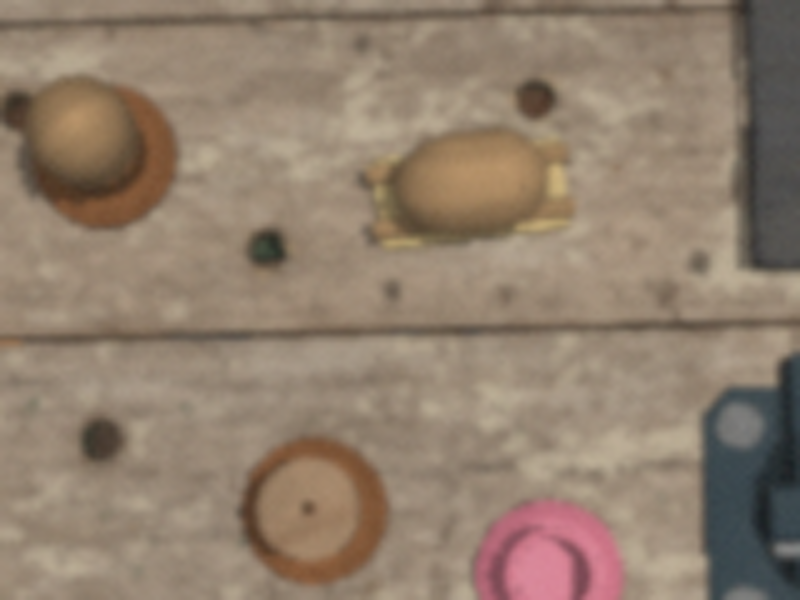

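View pics/ctray2.png

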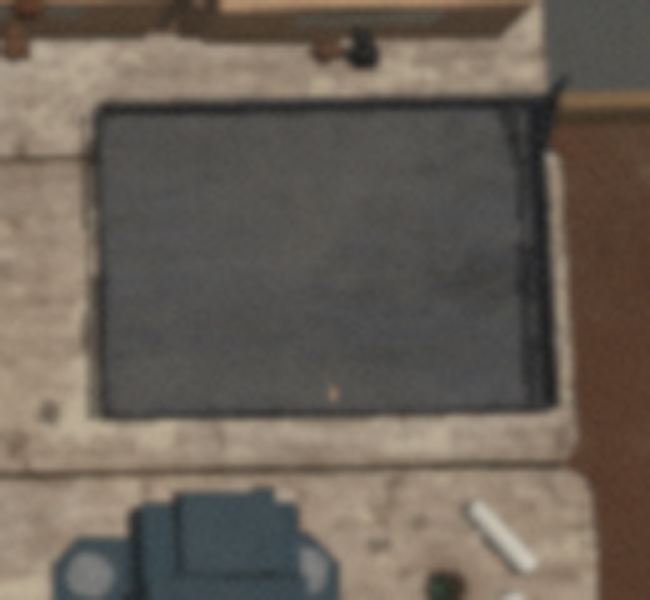

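View pics/ctray.png

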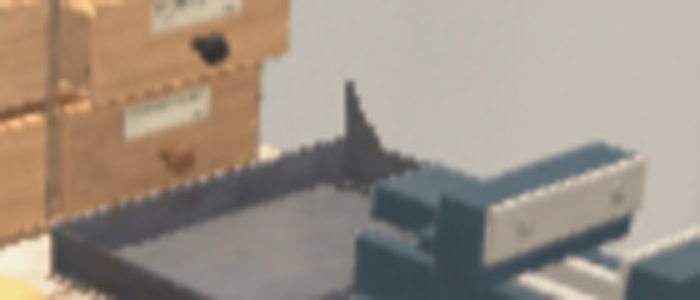

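In the crops, the disc with its dimple sits on the orange cup (scene about (286,234), top about (251,251)). The pink cup is empty and belongs to the look-alike, so the orange one is the free cup. The egg's narrow end points left in the top view (269,188) and its round end is at (300,185). The tray on the bench has its spike at the far right corner and its size will be checked.

Run:
```python
from h import *
np.set_printoptions(precision=3,suppress=True)
a=load('scene0');b=load('top0')
S=lambda x,y:(a,170+(x+.5)/4-.5,180+(y+.5)/4-.5)
T=lambda x,y:(b,190+(x+.5)/5-.5,150+(y+.5)/5-.5)
print('dimple',tri(S(463,216),T(307,507)))
for nm,c in(('s',a),('t',b)):
    hsv=cv2.cvtColor(c['img'],cv2.COLOR_RGB2HSV)
    for col,lo,hi in(('orange',(5,150,60),(16,255,255)),('pink',(150,60,80),(179,255,255))):
        m=cv2.inRange(hsv,lo,hi)
        for k in cv2.findContours(m,0,2)[0]:
            if cv2.contourArea(k)>120:
                x,y,w,h=cv2.boundingRect(k);e=cv2.minEnclosingCircle(k)
                print(nm,col,(x,y,w,h),'centre z12',onz(c,x+(w-1)/2,y+(h-1)/2,.012), e)
print('egg scene mid',tri(S(388,108),T(472,180)))
print('egg tip', tri(S(335,115),T(397,192)),'round',tri(S(440,100),T(550,176)))
print('egg on z40', onz(*T(472,180),.04),'tip',onz(*T(397,192),.04),'rnd',onz(*T(550,176),.04))
# cradle corner ends (board corners z .012)
for p in [(375,165),(565,145),(572,228),(378,247)]: print('cradle',onz(*T(*p),.014))
# done egg
print('done egg',onz(*T(80,135),.085), 'foot',onz(*T(105,155),.012))
U=lambda x,y,z:onz(b,320+(x+.5)/5-.5,120+(y+.5)/5-.5,z)
for p in [(103,105),(555,98),(553,408),(105,413)]: print('tray',U(*p,.027))
print('spike', tri((a,270+349/5-.4,140+80/5-.4),(b,320+563/5-.4,120+80/5-.4)))
# vise top
print('vise', [onz(b,u,v,.06) for u,v in [(332,228),(388,218),(395,300),(345,218)]])
print('vise top corner', tri((a,270+600/5,140+143/5),(b,387,219)),tri((a,270+645/5,140+158/5),(b,387,240)))
print('cabinet', [onz(b,u,v,.15) for u,v in [(290,125),(440,125)]], 'wax',onz(b,160,220,.036))
```

```text
dimple (array([0.385, 0.309, 0.059]), [np.float64(0.0005601254091651675), np.float64(0.0005601254091652376)])
s orange (35, 321, 79, 30) centre z12 [0.405 0.7   0.012] ((74.07874298095703, 334.3070983886719), 40.26299285888672)
s orange (268, 247, 35, 24) centre z12 [0.378 0.315 0.012] ((285.0, 260.0), 17.262775421142578)
s orange (176, 226, 33, 26) centre z12 [0.557 0.406 0.012] ((191.4899444580078, 240.05946350097656), 16.973896026611328)
s pink (320, 227, 35, 32) centre z12 [0.36  0.193 0.012] ((337.1953430175781, 244.85842895507812), 18.259313583374023)
t orange (69, 275, 47, 18) centre z12 [0.319 0.685 0.012] ((91.97305297851562, 284.7934265136719), 23.19586753845215)
t pink (285, 250, 30, 30) centre z12 [0.353 0.2   0.012] ((299.2723083496094, 264.44366455078125), 14.809796333312988)
egg scene mid (array([0.534, 0.232, 0.041]), [np.float64(0.0009730483396323375), np.float64(0.0009730483396323353)])
egg tip (array([0.53 , 0.268, 0.048]), [np.float64(0.0015635786394149259), np.float64(0.001563578639415055)]) round (array([0.535, 0.195, 0.035]), [np.float64(0.0019980564856008323),
[... 238 characters left out ...]
 0.406 0.085] foot [0.555 0.407 0.012]
tray [0.642 0.098 0.027]
tray [ 0.64  -0.114  0.027]
tray [ 0.493 -0.105  0.027]
tray [0.495 0.102 0.027]
spike (array([ 0.639, -0.108,  0.059]), [np.float64(0.0006678849203592908), np.float64(0.0006678849203592084)])
vise [array([0.433, 0.128, 0.06 ]), array([0.453, 0.002, 0.06 ]), array([ 0.273, -0.005,  0.06 ]), array([0.455, 0.098, 0.06 ])]
vise top corner (array([ 0.426, -0.002,  0.106]), [np.float64(0.026878197450887605), np.float64(0.026878197450887664)]) (array([0.387, 0.006, 0.111]), [np.float64(0.01952014669204969), np.float64(0.01952014669204971)])
cabinet [array([0.644, 0.218, 0.15 ]), array([ 0.637, -0.093,  0.15 ])] wax [0.462 0.52  0.036]
```

Everything agrees with the text: disc top 59 mm, egg middle 41 mm, tray about 147 x 210 mm with the spike at 59 mm, cup at (0.385,0.309), egg at (0.534,0.232) with its axis about 5° off +y. The lower tray is on the shelf, so it isn't the one meant. Now I'll move toward the cup.

Call:
drive_tool --plan '[[[-3.55, -3.38, 0, 0, 8.5], [-3.55, -3.38, 0, 0, 8.5], [-3.55, -3.38, 0, 0, 8.5], [-3.55, -3.38, 0, 0, 8.5], [-3.55, -3.38, 0, 0, 8.5], [-3.55, -3.38, 0, 0, 8.5], [-3.55, -3.38, 0, 0, 8.5], [-3.55, -3.38, 0, 0, 8.5]]]' --squeeze 30

```text
time_s: 0.95
ee_pos: [0.3862, 0.3073, 0.4048]
ee_rot: [-0.0, 0.141, 0.99, 0.0]
contact_force: [0.9, 0.4, -0.1]
opening: 0.999
```

```bash
cat >> h.py <<'E'
def status(tx=None,ty=None,gz=None,jaw=None):
    "remaining shift to bring the grasp point to tx,ty,gz (world m) and the jaws to heading jaw (deg); shift in cm in the present tool axes"
    s=observe();M=rot(s).as_matrix();p=s['ee_pos']
    h=np.degrees(np.arctan2(M[1,1],M[0,1]))
    print('t %.2f tcp %s jaw %.1f tilt %.2f F %s open %.1fmm'%(s['time_s'],np.round(p,4),h,np.degrees(np.arccos(-M[2,2])),np.round(s['contact_force'],1),85.4*s['opening']),'q',np.round(s['joints'],2))
    if tx is not None:
        d=np.array([tx,ty,gz])-(p+.155*M[:,2])
        print('shift tool cm',np.round(100*M.T@d,2),'turn',None if jaw is None else round((h-jaw+90)%180-90,1))
E
python3 -c "
from h import *
status(.385,.309,.05,38.7)"
```

```text
t 0.95 tcp [0.3862 0.3073 0.4048] jaw 73.8 tilt 0.01 F [ 0.9  0.4 -0.1] open 85.3mm q [-1.02  0.12  0.24  2.01 -0.04  1.01  0.52]
shift tool cm [ 0.16  0.13 19.98] turn 35.1
```

```bash
python3 -c "
from h import *
c=save('wrist','w1'); print(proj(c,[.385,.309,.06]), proj(c,[.534,.232,.04]))"
```

```text
[280.14401666 182.64041585] [253.45105054 311.76876922]
```

View pics/w1.png

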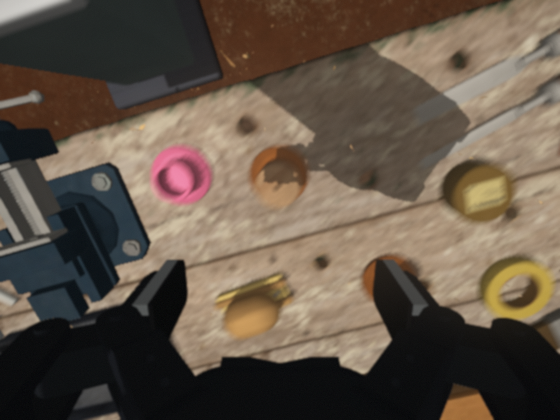

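```bash
python3 -c "
from h import *
c=load('w1'); cv2.imwrite('pics/w1c.png',cv2.resize(c['img'][130:230,230:330,::-1],None,fx=6,fy=6,interpolation=2))"
```

```text
(no output)
```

View pics/w1c.png

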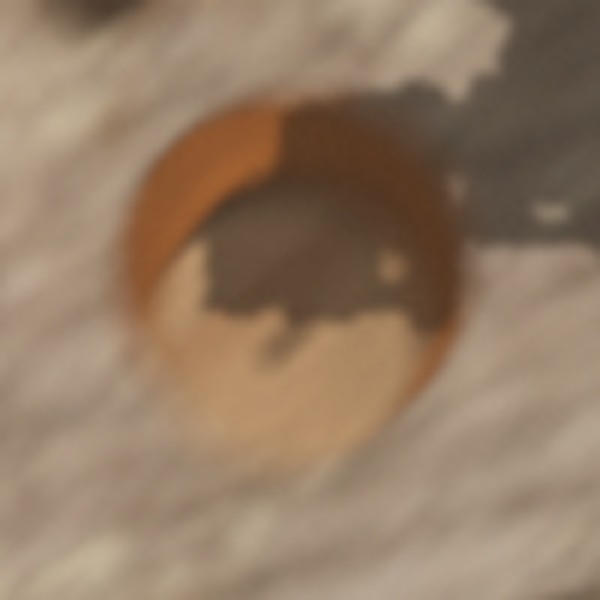

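```bash
python3 -c "
from h import *
c=load('w1'); p=onz(c,278.3,182.5,.06);print(p); status(p[0],p[1],.05)
print(tri((c,278.3,182.5),(load('top0'),251.0,251.0),(load('scene0'),285.4,233.6)))"
```

```text
[0.38434337 0.30726119 0.06      ]
t 1.00 tcp [0.3899 0.3005 0.4049] jaw 73.4 tilt 0.11 F [  5.8 -10.7  -0.9] open 85.6mm q [-1.02  0.12  0.25  2.02 -0.03  1.01  0.53]
shift tool cm [ 0.78  0.54 19.98] turn None
(array([0.3851567 , 0.30841046, 0.05931862]), [np.float64(0.0013671808450052352), np.float64(0.0012863965973905775), np.float64(8.807640470716721e-05)])
```

Call:
drive_tool --plan '[[[0, 0, 3, 0, 8.5], [0, 0, 3, 0, 8.5], [0, 0, 2, 0, 8.5], [0, 0, 0, 0, 8.5], [0, 0, 0, 0, 8.5]]]'

```text
time_s: 1.5
ee_pos: [0.3857, 0.3093, 0.3251]
ee_rot: [-0.0, 0.141, 0.99, -0.0]
contact_force: [-0.6, -0.1, 0.8]
opening: 0.991
```

```bash
python3 -c "
from h import *
status(.385,.308,.05)"
```

```text
t 1.50 tcp [0.3857 0.3093 0.3251] jaw 73.8 tilt 0.03 F [-0.6 -0.1  0.8] open 84.6mm q [-1.01  0.23  0.23  2.09 -0.07  0.83  0.55]
shift tool cm [ 0.03 -0.13 12.01] turn None
```

Call:
drive_tool --plan '[[[0, -0.1, 4, 0, 8.5], [0, 0, 4, 0, 8.5], [0, 0, 2.5, 0, 8.5], [0, 0, 1.5, 0, 8.5], [0, 0, 0, 0, 8.5], [0, 0, 0, 0, 4], [0, 0, 0, 0, 4], [0, 0, 0, 0, 4]]]'

```text
time_s: 2.3
ee_pos: [0.3857, 0.3087, 0.206]
ee_rot: [0.001, 0.141, 0.99, 0.001]
contact_force: [-3.8, -2.3, 23.5]
opening: 0.528
```

Call:
drive_tool --plan '[[[0, 0, 0, 0, 4], [0, 0, 0, 0, 4], [0, 0, 0, 0, 4]]]'

```text
time_s: 2.6
ee_pos: [0.3857, 0.3087, 0.2061]
ee_rot: [0.0, 0.141, 0.99, 0.001]
contact_force: [-2.5, -1.2, 13.1]
opening: 0.521
```

```bash
python3 -c "
from h import *
status(.385,.308,.05); save('wrist','w2')"
```

```text
t 2.60 tcp [0.3857 0.3087 0.2061] jaw 73.8 tilt 0.12 F [-2.5 -1.2 13.1] open 44.5mm q [-0.96  0.43  0.19  2.17 -0.15  0.55  0.62]
shift tool cm [ 0.06 -0.11  0.11] turn None
```

View pics/w2.png

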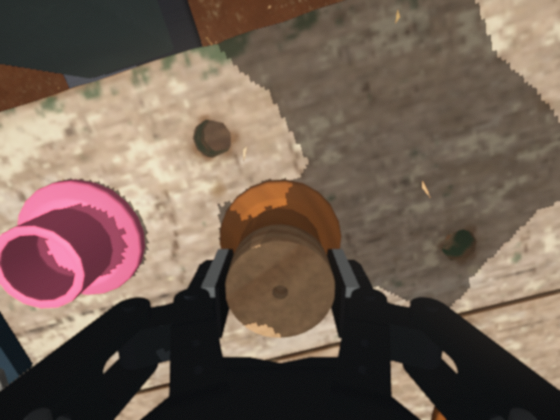

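The disc is gripped (opening about 45 mm), with its dimple at (280,292) between the pads. Lifting next.

Call:
drive_tool --plan '[[[0, 0, -1, 0, 4], [0, 0, -3, 0, 4], [0, 0, -4, 0, 4], [0, 0, -4, 0, 4], [0, 0, -3, 0, 4], [0, 0, 0, 0, 4]]]'

```text
time_s: 3.25
ee_pos: [0.3861, 0.3086, 0.3595]
ee_rot: [0.002, 0.141, 0.99, 0.003]
contact_force: [-0.2, -0.2, -0.9]
opening: 0.521
```

```bash
python3 -c "
from h import *
c=load('w2'); print(onz(c,280,292,.06))
status(.555,.03,.2); save('wrist','w3');save('scene','s3')"
```

```text
[0.38582785 0.30990527 0.06      ]
t 3.25 tcp [0.3861 0.3086 0.3595] jaw 73.8 tilt 0.41 F [-0.2 -0.2 -0.9] open 44.5mm q [-1.03  0.18  0.25  2.06 -0.06  0.9   0.54]
shift tool cm [-23.96 -22.14   0.37] turn None
```

View pics/w3.png

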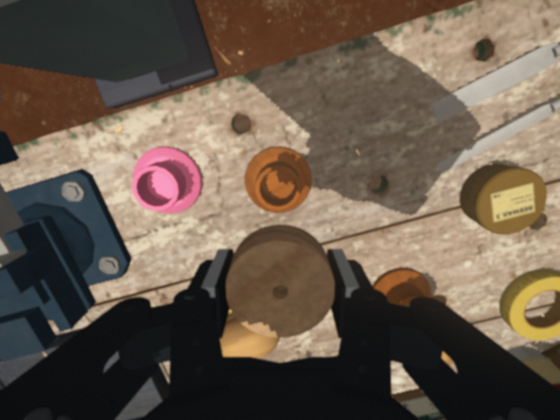

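View pics/s3.png

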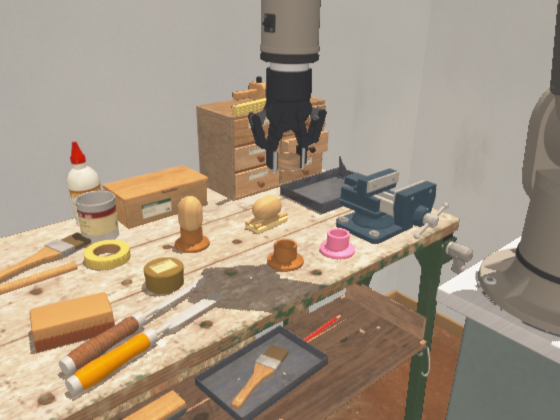

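Disc held, free cup now open at (279,183) in the wrist view. On to the tray.

Call:
drive_tool --plan '[[[-3, -2.77, 0, 0, 4], [-3, -2.77, 0, 0, 4], [-3, -2.77, 0, 0, 4], [-3, -2.77, 0, 0, 4], [-3, -2.77, 0, 0, 4], [-3, -2.77, 0, 0, 4], [-3, -2.77, 0, 0, 4], [-3, -2.77, 0, 0, 4]]]'

```text
time_s: 4.15
ee_pos: [0.5542, 0.0269, 0.3538]
ee_rot: [-0.001, 0.141, 0.99, -0.0]
contact_force: [1.3, 0.2, 0.4]
opening: 0.526
```

Call:
drive_tool --plan '[[[0, 0, 0, 0, 4], [0, 0, 0, 0, 4]]]'

```text
time_s: 4.35
ee_pos: [0.5538, 0.0275, 0.3536]
ee_rot: [-0.001, 0.142, 0.99, -0.001]
contact_force: [0.2, 0.4, -0.4]
opening: 0.519
```

```bash
python3 -c "
from h import *
status(.555,.03,.012); save('wrist','w4')"
```

```text
t 4.35 tcp [0.5538 0.0275 0.3536] jaw 73.7 tilt 0.13 F [ 0.2  0.4 -0.4] open 44.4mm q [-0.53  0.3   0.44  1.95 -0.16  0.92  1.27]
shift tool cm [-0.1   0.32 18.66] turn None
```

View pics/w4.png

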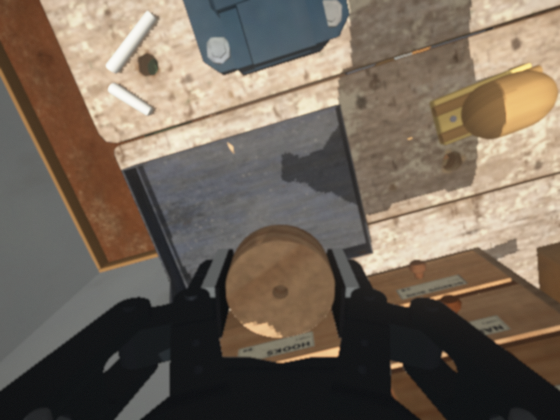

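Call:
drive_tool --plan '[[[0, 0.3, 4, 0, 4], [0, 0, 4, 0, 4], [0, 0, 4, 0, 4], [0, 0, 3, 0, 4], [0, 0, 1.6, 0, 4], [0, 0, 0.9, 0, 4], [0, 0, 0, 0, 4], [0, 0, 0, 0, 4]]]'

```text
time_s: 5.2
ee_pos: [0.5549, 0.0318, 0.1804]
ee_rot: [0.0, 0.141, 0.99, 0.0]
contact_force: [0.6, -0.4, 0.2]
opening: 0.527
```

```bash
python3 -c "
from h import *
status(.555,.03,.02)"
```

```text
t 5.20 tcp [0.5549 0.0318 0.1804] jaw 73.8 tilt 0.03 F [ 0.6 -0.4  0.2] open 45.0mm q [-0.43  0.56  0.32  2.05 -0.32  0.58  1.4 ]
shift tool cm [-0.05 -0.18  0.54] turn None
```

Call:
drive_tool --plan '[[[0, 0, 0.4, 0, 4], [0, 0, 0, 0, 4], [0, 0, 0, 0, 5.5], [0, 0, 0, 0, 8], [0, 0, 0, 0, 8], [0, 0, -2, 0, 8], [0, 0, -4, 0, 8], [0, 0, -4, 0, 8]]]'

```text
time_s: 6.0
ee_pos: [0.5544, 0.0311, 0.2765]
ee_rot: [-0.001, 0.141, 0.99, -0.0]
contact_force: [-0.1, 0.0, 0.2]
opening: 0.937
```

Call:
drive_tool --plan '[[[0, 0, -4, 0, 8.5], [0, 0, -2, 0, 8.5], [0, 0, 0, 0, 8.5], [0, 0, 0, 0, 8.5]]]'

```text
time_s: 6.4
ee_pos: [0.5546, 0.0315, 0.3358]
ee_rot: [0.0, 0.141, 0.99, 0.0]
contact_force: [-0.7, -0.6, -0.2]
opening: 0.995
```

```bash
python3 -c "
from h import *
status(.535,.220,.2,4.8); save('wrist','w5')"
```

```text
t 6.40 tcp [0.5546 0.0315 0.3358] jaw 73.8 tilt 0.04 F [-0.7 -0.6 -0.2] open 85.0mm q [-0.54  0.33  0.44  1.96 -0.18  0.89  1.29]
shift tool cm [ 7.15 17.55 -1.91] turn 69.0
```

View pics/w5.png

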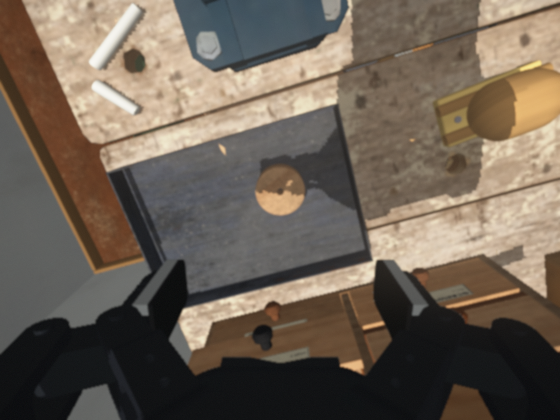

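The disc lies flat in the tray at (280,190). Going to the egg now.

Call:
drive_tool --plan '[[[1.79, 4.39, 0, 0, 8.5], [1.79, 4.39, 0, 0, 8.5], [1.79, 4.39, 0, 0, 8.5], [1.79, 4.39, 0, 0, 8.5], [0, 0, 0, 8.5, 8.5], [0, 0, 0, 8.5, 8.5], [0, 0, 0, 8.5, 8.5], [0, 0, 0, 8.5, 8.5]]]'

```text
time_s: 7.25
ee_pos: [0.5347, 0.2199, 0.3342]
ee_rot: [-0.0, 0.427, 0.904, -0.001]
contact_force: [-0.3, 0.5, 0.8]
opening: 0.994
```

Call:
drive_tool --plan '[[[0, 0, 0, 8.5, 8.5], [0, 0, 0, 8.5, 8.5], [0, 0, 0, 8.5, 8.5], [0, 0, 0, 8.5, 8.5], [0, 0, 0, 1, 8.5], [0, 0, 0, 0, 8.5]]]'

```text
time_s: 7.85
ee_pos: [0.5348, 0.2201, 0.3348]
ee_rot: [0.0, 0.676, 0.737, -0.001]
contact_force: [-0.0, 0.3, -0.3]
opening: 0.997
```

```bash
python3 -c "
from h import *
status(.535,.220,.05,4.8); c=save('wrist','w6'); print(proj(c,[.534,.232,.041]))"
```

```text
t 7.85 tcp [0.5348 0.2201 0.3348] jaw 5.0 tilt 0.10 F [-0.   0.3 -0.3] open 85.1mm q [-1.02  0.41  0.65  1.92 -0.31  0.92 -0.12]
shift tool cm [ 0.03  0.05 12.98] turn 0.2
[279.36608671 185.09450831]
```

View pics/w6.png

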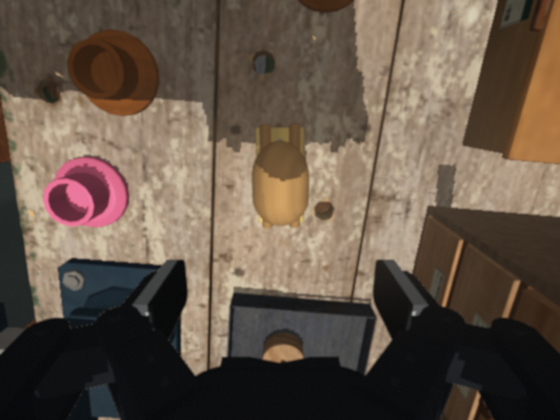

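```bash
python3 -c "
from h import *
c=load('w6'); u=np.array([-.08,.997,0]); m=np.array([.534,.232,.041])
for s in (-36,-12,6,36): print(s,proj(c,m+u*s/1000))
b=m-.012*u; o=c['pose'][:3,3]; D=np.linalg.norm(b-o);print('D',D,'r px',320*.024/np.sqrt(D*D-.024**2))
cv2.imwrite('pics/w6c.png',cv2.resize(c['img'][110:240,220:350,::-1],None,fx=4.5,fy=4.5,interpolation=2))"
```

```text
-36 [279.107501   225.19302009]
-12 [279.27771394 198.79834476]
6 [279.41112646 178.11025922]
36 [279.64531302 141.79528646]
D 0.2733991102194274 r px 28.19966426243762
```

View pics/w6c.png

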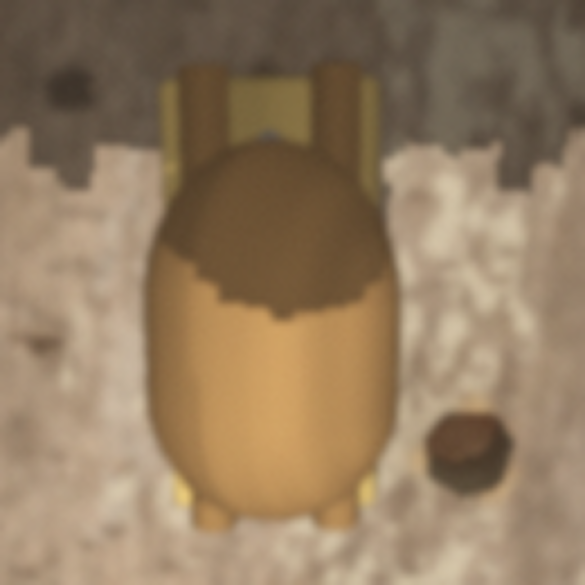

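Crop: the egg is centred at (280.5,183) and lines up with the image vertical, round end at row 225.5 and tip at 140, within 1-2 px of the prediction. I'll grip it across its axis, toward the round end, so I can then pivot it in the grip against the cup's rim.

```bash
python3 -c "
from h import *
status(.536,.218,.037,4.8)"
```

```text
t 7.90 tcp [0.5349 0.22   0.335 ] jaw 5.0 tilt 0.08 F [-0.9  0.4 -0.1] open 85.2mm q [-1.02  0.4   0.65  1.92 -0.31  0.92 -0.12]
shift tool cm [-0.18  0.12 14.3 ] turn 0.2
```

Call:
drive_tool --plan '[[[-0.2, 0.1, 4, 0, 8.5], [0, 0, 4, 0, 8.5], [0, 0, 3, 0, 8.5], [0, 0, 2, 0, 8.5], [0, 0, 1.3, 0, 8.5], [0, 0, 0, 0, 8.5], [0, 0, 0, 0, 8.5]]]' --squeeze 25

```text
time_s: 8.6
ee_pos: [0.5365, 0.2179, 0.1933]
ee_rot: [0.0, 0.677, 0.736, 0.0]
contact_force: [0.7, 0.1, 0.5]
opening: 0.998
```

Call:
drive_tool --plan '[[[0, 0, 0, 0, 6], [0, 0, 0, 0, 5.2], [0, 0, 0, 0, 4.2], [0, 0, 0, 0, 4.2], [0, 0, 0, 0, 4.2], [0, 0, 0, 0, 4.2]]]'

```text
time_s: 9.2
ee_pos: [0.5356, 0.2181, 0.1934]
ee_rot: [-0.001, 0.677, 0.736, -0.0]
contact_force: [-8.9, -0.8, 14.2]
opening: 0.549
```

```bash
python3 -c "
from h import *
status(.536,.218,.037,4.8); save('wrist','w7')"
```

```text
t 9.20 tcp [0.5356 0.2181 0.1934] jaw 4.8 tilt 0.09 F [-8.9 -0.8 14.2] open 46.9mm q [-0.89  0.6   0.51  2.   -0.48  0.66  0.01]
shift tool cm [-0.03  0.06  0.14] turn 0.0
```

View pics/w7.png

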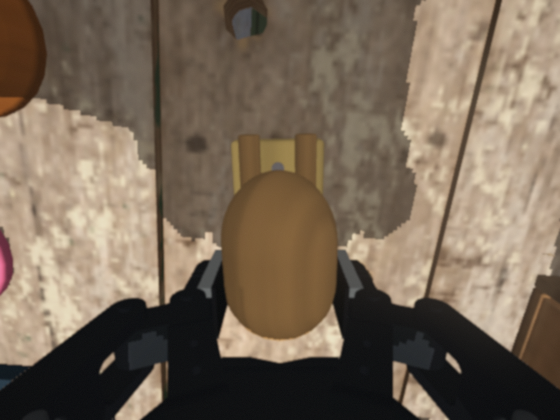

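The egg is gripped on its band near the round end. I'll work out the pivot path over the rim numerically: the egg's profile against an edge point.

```bash
cat > piv.py <<'E'
import numpy as np
from scipy.optimize import brentq
def r(s,sp): # half thickness at s from pivot
    x=s+sp
    if x<0 or x>72: return -1
    if x<24: return np.sqrt(24**2-(24-x)**2)
    if x<42: return 24.
    return 24*np.sqrt(1-((x-42)/30)**2)
def theta(d,e,sp):
    f=lambda t:( d*np.sin(t)-e*np.cos(t))-r(d*np.cos(t)+e*np.sin(t),sp)
    ts=np.radians(np.arange(-10,100,.5)); v=[f(t) for t in ts]
    for a,b,x,y in zip(ts,ts[1:],v,v[1:]):
        if x<0<=y and y-x<3: t=brentq(f,a,b); return np.degrees(t), d*np.cos(t)+e*np.sin(t)
    return None
for sp in (24,28):
  for d in (36,32,28,26,25,24):
    print(sp,d,[(e,)+tuple(np.round(theta(d,e,sp)).astype(int)) for e in range(-20,15,4) if theta(d,e,sp)])
E
python3 piv.py
```

```text
24 36 [(-20, np.int64(-2), np.int64(37)), (-16, np.int64(7), np.int64(34)), (-12, np.int64(16), np.int64(31)), (-8, np.int64(24), np.int64(29)), (-4, np.int64(32), np.int64(28)), (0, np.int64(39), np.int64(28)), (4, np.int64(45), np.int64(28)), (8, np.int64(49), np.int64(29)), (12, np.int64(53), np.int64(31))]
24 32 [(-20, np.int64(3), np.int64(31)), (-16, np.int64(13), np.int64(28)), (-12, np.int64(23), np.int64(25)), (-8, np.int64(32), np.int64(23)), (-4, np.int64(40), np.int64(22)), (0, np.int64(48), np.int64(21)), (4, np.int64(55), np.int64(22)), (8, np.int64(60), np.int64(23)), (12, np.int64(64), np.int64(25))]
24 28 [(-20, np.int64(7), np.int64(25)), (-16, np.int64(18), np.int64(22)), (-12, np.int64(29), np.int64(19)), (-8, np.int64(40), np.int64(16)), (-4, np.int64(50), np.int64(15)), (0, np.int64(59), np.int64(14)), (4, np.int64(66), np.int64(15)), (8, np.int64(71), np.int64(16)), (12, np.int64(75), np.int64(19))]
24 26 [(-20, np.int64(9), np.int64(23)), (-16, np.int64(20), np.int64(19)), (-12, np.int64(32), np.int64(16)), (-8, np.int64(45), np.int64(13)), (-4, np.int64(57), 
[... 1893 characters left out ...]
), np.int64(11)), (8, np.int64(79), np.int64(13)), (12, np.int64(82), np.int64(16))]
28 25 [(-20, np.int64(7), np.int64(22)), (-16, np.int64(21), np.int64(18)), (-12, np.int64(34), np.int64(14)), (-8, np.int64(48), np.int64(11)), (-4, np.int64(62), np.int64(8)), (0, np.int64(74), np.int64(7)), (4, np.int64(81), np.int64(8)), (8, np.int64(84), np.int64(11)), (12, np.int64(86), np.int64(14))]
28 24 [(-20, np.int64(9), np.int64(21)), (-16, np.int64(22), np.int64(16)), (-12, np.int64(37), np.int64(12)), (-8, np.int64(53), np.int64(8)), (-4, np.int64(71), np.int64(4)), (0, np.int64(90), np.int64(0)), (4, np.int64(90), np.int64(4)), (8, np.int64(90), np.int64(8)), (12, np.int64(90), np.int64(12))]
```

Call:
drive_tool --plan '[[[0, 0, -1, 0, 4.2], [0, 0, -3, 0, 4.2], [0, 0, -4, 0, 4.2], [0, 0, -3, 0, 4.2], [0, 0, 0, 0, 4.2], [0, 0, 0, 0, 4.2]]]'

```text
time_s: 9.85
ee_pos: [0.5362, 0.2183, 0.3037]
ee_rot: [0.0, 0.677, 0.736, 0.001]
contact_force: [-0.3, 0.1, -1.4]
opening: 0.553
```

```bash
python3 -c "
from h import *
status(.46,.309,.14,90); save('scene','s8');save('wrist','w8')
c=load('w3');cv2.imwrite('pics/w3c.png',cv2.resize(c['img'][135:225,230:330,::-1],None,fx=6,fy=6,interpolation=2))
"
```

```text
t 9.85 tcp [0.5362 0.2183 0.3037] jaw 4.8 tilt 0.11 F [-0.3  0.1 -1.4] open 47.2mm q [-0.99  0.45  0.64  1.95 -0.35  0.86 -0.09]
shift tool cm [ 9.66 -6.86  0.87] turn -85.2
```

View pics/s8.png

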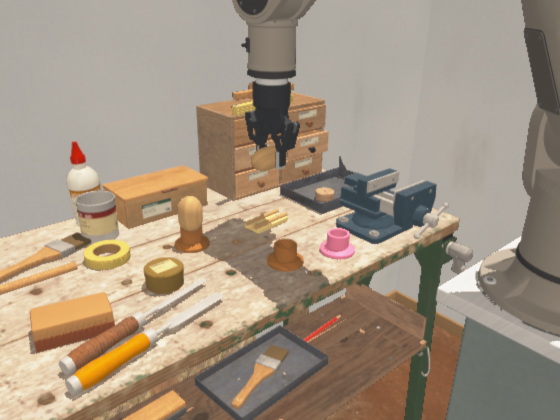

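View pics/w3c.png

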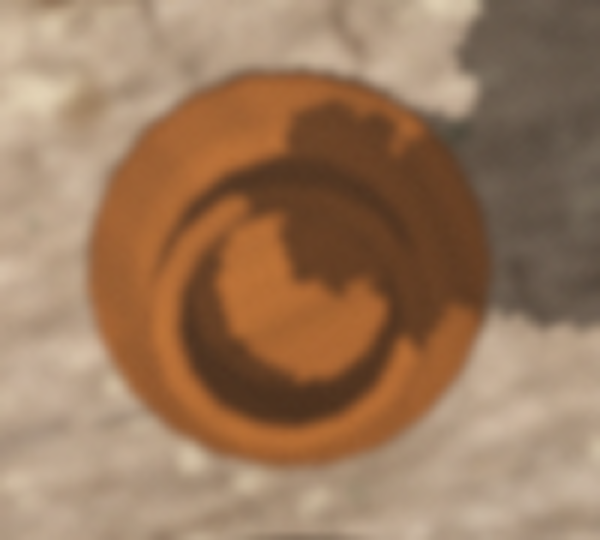

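```bash
python3 -c "
from h import *
c=load('w3'); print('rim',onz(c,277.6,187.4,.04),'foot',onz(c,277.8,179.2,.008))
u=(c,277.6,187.4)
c6=load('w6');cv2.imwrite('pics/w6d.png',cv2.resize(c6['img'][20:120,60:170,::-1],None,fx=6,fy=6,interpolation=2))
print(proj(c6,[.385,.3085,.04]))
"
```

```text
rim [0.38455209 0.3101267  0.04      ] foot [0.38381639 0.3105681  0.008     ]
[94.38396425 71.36869378]
```

View pics/w8.png

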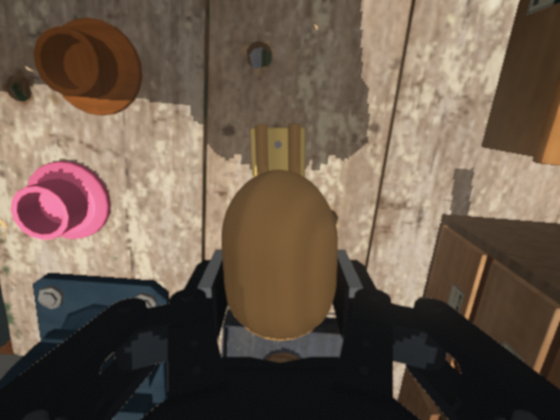

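View pics/w6d.png

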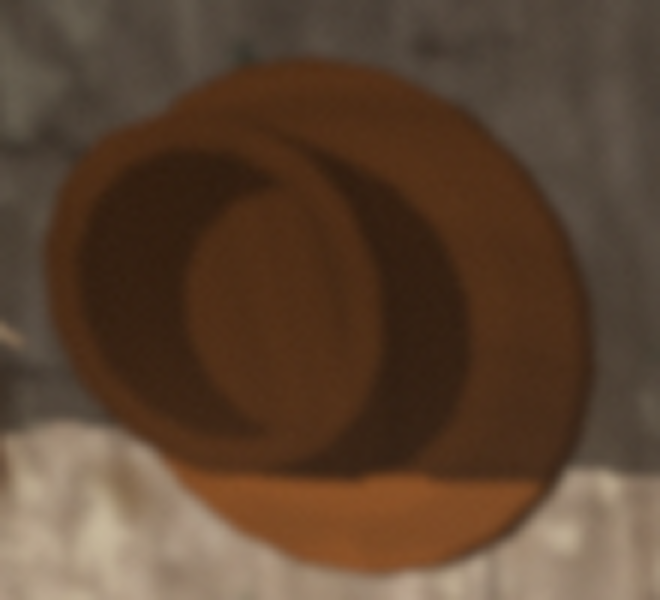

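```bash
python3 -c "
from h import *
a=(load('w3'),277.6,187.4);b=(load('w6'),97.9,69.1)
print(tri(a,b), onz(*b,.04))
for n,f in (('scene','s8'),): 
  c=load(f); cv2.imwrite('pics/s8c.png',np.hstack([cv2.resize(c['img'][230:280,255:315,::-1],None,fx=6.5,fy=6.5,interpolation=2),cv2.resize(c['img'][120:170,240:300,::-1],None,fx=6.5,fy=6.5,interpolation=2)]))
  print(proj(c,[.385,.309,.04]),proj(c,[.534,.232,.1505]))
"
```

```text
(array([0.38556526, 0.31023652, 0.03594026]), [np.float64(0.00039213922687726595), np.float64(0.0003921392268773058)]) [0.38780988 0.31036125 0.04      ]
[285.07625969 242.9248374 ] [266.30434161 158.15775515]
```

View pics/s8c.png

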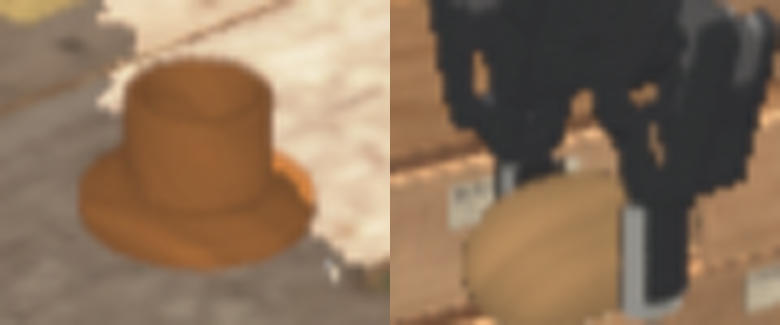

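The cup centre agrees in three views at (0.385, 0.3095) and the rim at about 0.036-0.040. I'll carry the egg to the far side of the cup and turn it so its tip points toward the robot, over the rim.

Call:
drive_tool --plan '[[[3.29, -2.86, 0, 0, 4.2], [3.29, -2.86, 0, 0, 4.2], [3.29, -2.86, 0, 0, 4.2], [0, 0, 0, -8.5, 4.2], [0, 0, 0, -8.5, 4.2], [0, 0, 0, -8.5, 4.2], [0, 0, 0, -8.5, 4.2], [0, 0, 0, -8.5, 4.2]]]'

```text
time_s: 10.75
ee_pos: [0.4422, 0.3091, 0.3017]
ee_rot: [-0.0, 0.361, 0.932, -0.001]
contact_force: [0.0, -0.2, -1.4]
opening: 0.556
```

Call:
drive_tool --plan '[[[0, 0, 0, -8.5, 4.2], [0, 0, 0, -8.5, 4.2], [0, 0, 0, -8.5, 4.2], [0, 0, 0, -8.5, 4.2], [0, 0, 0, -8.5, 4.2], [0, 0, 0, 0, 4.2], [0, 0, 0, 0, 4.2]]]'

```text
time_s: 11.45
ee_pos: [0.4425, 0.3089, 0.302]
ee_rot: [-0.0, 0.004, 1.0, -0.0]
contact_force: [0.9, 0.2, -1.5]
opening: 0.551
```

```bash
python3 -c "
from h import *
status(.442,.3095,.075,90); save('wrist','w9')
"
```

```text
t 11.45 tcp [0.4425 0.3089 0.302 ] jaw 89.5 tilt 0.07 F [ 0.9  0.2 -1.5] open 47.1mm q [-0.97  0.34  0.29  2.02 -0.13  0.81  0.96]
shift tool cm [0.03 0.08 7.2 ] turn -0.5
```

View pics/w9.png

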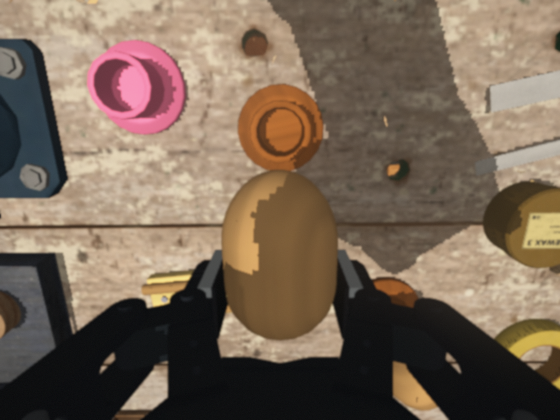

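The cup (283,128) is aligned ahead of the tip in the tool's x direction. I'll descend to just above the rim, then in small steps.

Call:
drive_tool --plan '[[[0, 0, 3, -0.5, 4.2], [0, 0.05, 2.5, 0, 4.2], [0, 0, 1.5, 0, 4.2], [0, 0, 1.0, 0, 4.2], [0, 0, 0, 0, 4.2]]]'

```text
time_s: 12.0
ee_pos: [0.4422, 0.3096, 0.2216]
ee_rot: [-0.001, -0.002, 1.0, -0.001]
contact_force: [0.6, -0.3, 0.1]
opening: 0.55
```

Call:
drive_tool --plan '[[[0, 0, 0.5, 0, 4.2], [0, 0, 0.5, 0, 4.2], [0, 0, 0, 0, 4.2]]]'

```text
time_s: 12.3
ee_pos: [0.4426, 0.3099, 0.2127]
ee_rot: [0.0, -0.002, 1.0, 0.0]
contact_force: [-0.5, 0.5, -0.1]
opening: 0.553
```

```bash
python3 -c "
from h import *
status(.442,.3095,.075,90); save('wrist','w10')
"
```

```text
t 12.30 tcp [0.4426 0.3099 0.2127] jaw 90.3 tilt 0.03 F [-0.5  0.5 -0.1] open 47.2mm q [-0.93  0.48  0.24  2.07 -0.19  0.62  1.02]
shift tool cm [ 0.06 -0.04 -1.73] turn 0.3
```

View pics/w10.png

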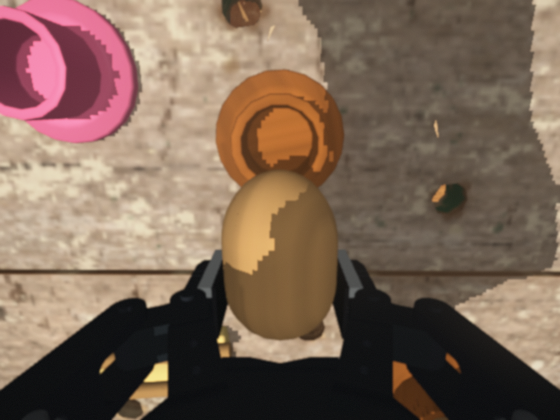

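Call:
drive_tool --plan '[[[0, 0, 0.4, 0, 4.2], [0, 0, 0.4, 0, 4.2], [0, 0, 0.4, 0, 4.2], [0, 0, 0, 0, 4.2]]]'

```text
time_s: 12.75
ee_pos: [0.4439, 0.3098, 0.2012]
ee_rot: [0.002, -0.002, 1.0, 0.001]
contact_force: [8.8, -1.2, 5.3]
opening: 0.55
```

```bash
python3 -c "
from h import *
status(.442,.3095,.075,90); save('wrist','w11'); save('scene','s11')
"
```

```text
t 12.75 tcp [0.4439 0.3098 0.2012] jaw 90.2 tilt 0.20 F [ 8.8 -1.2  5.3] open 47.0mm q [-0.92  0.5   0.24  2.07 -0.2   0.59  1.03]
shift tool cm [ 0.23 -0.04 -2.88] turn 0.2
```

View pics/w11.png

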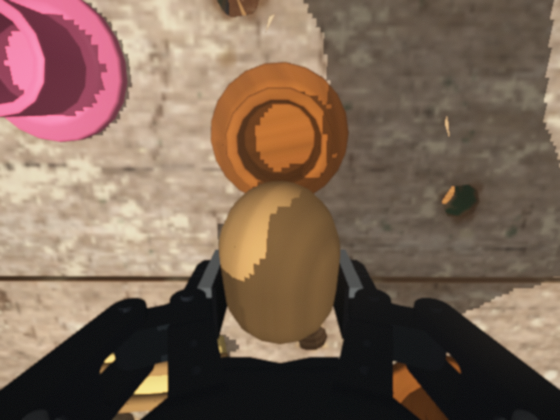

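View pics/s11.png

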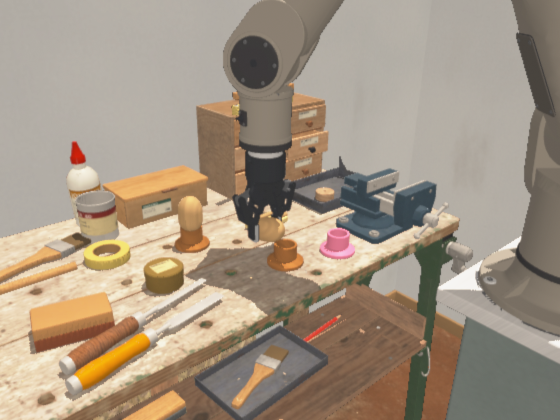

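The egg is pivoting tip-up at only about 10 N: its outline in the wrist view is shorter and wider. Continuing.

Call:
drive_tool --plan '[[[0, 0, 0.4, 0, 4.2], [0, 0, 0.4, 0, 4.2], [0, 0, 0.3, 0, 4.2], [0, 0, 0, 0, 4.2]]]'

```text
time_s: 13.25
ee_pos: [0.4437, 0.3097, 0.1902]
ee_rot: [0.001, -0.002, 1.0, 0.001]
contact_force: [7.0, -1.1, 4.0]
opening: 0.551
```

```bash
python3 -c "
from h import *
status(.442,.3095,.075,90); save('wrist','w12'); c=save('scene','s12')
cv2.imwrite('pics/s12c.png',cv2.resize(c['img'][180:280,220:330,::-1],None,fx=6,fy=6,interpolation=2))
"
```

```text
t 13.25 tcp [0.4437 0.3097 0.1902] jaw 90.2 tilt 0.17 F [ 7.  -1.1  4. ] open 47.1mm q [-0.91  0.52  0.23  2.07 -0.21  0.57  1.04]
shift tool cm [ 0.2  -0.04 -3.99] turn 0.2
```

View pics/w12.png

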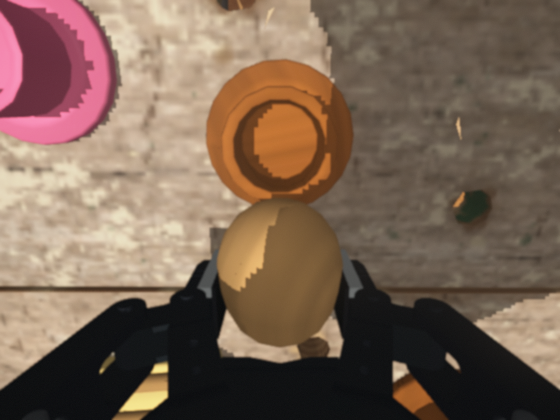

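View pics/s12c.png

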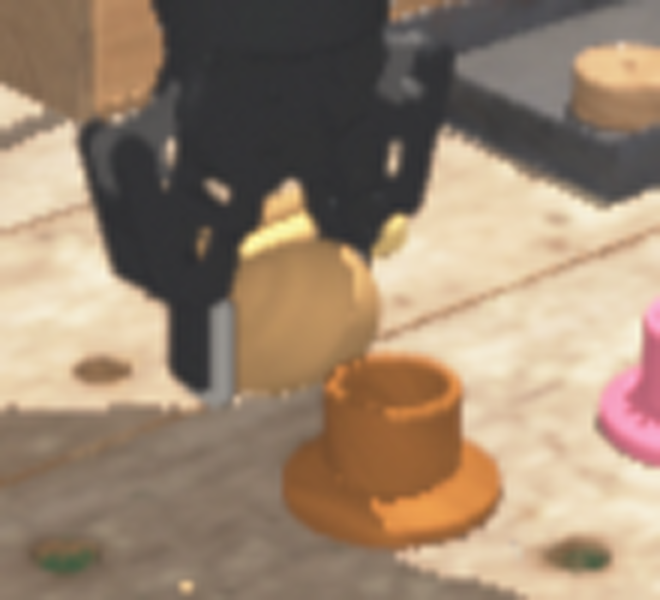

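Call:
drive_tool --plan '[[[0.2, 0, 0, 0, 4.2], [0.2, 0, 0, 0, 4.2], [0.2, 0, 0, 0, 4.2], [0, 0, 0, 0, 4.2]]]'

```text
time_s: 13.75
ee_pos: [0.4411, 0.3096, 0.1918]
ee_rot: [0.005, -0.001, 1.0, 0.002]
contact_force: [28.2, -3.1, 3.6]
opening: 0.552
```

```bash
python3 -c "
from h import *
status(.442,.3095,.075,90); save('wrist','w13'); c=save('scene','s13')
cv2.imwrite('pics/s13c.png',cv2.resize(c['img'][180:280,220:330,::-1],None,fx=6,fy=6,interpolation=2))
"
```

```text
t 13.75 tcp [0.4411 0.3096 0.1918] jaw 90.1 tilt 0.65 F [28.2 -3.1  3.6] open 47.1mm q [-0.92  0.51  0.23  2.08 -0.21  0.56  1.03]
shift tool cm [ 0.03 -0.06 -3.82] turn 0.1
```

View pics/w13.png

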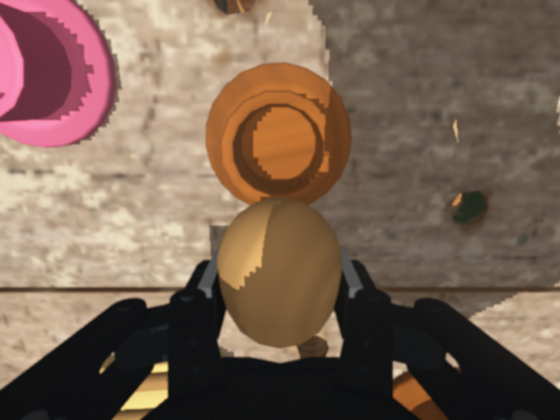

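View pics/s13c.png

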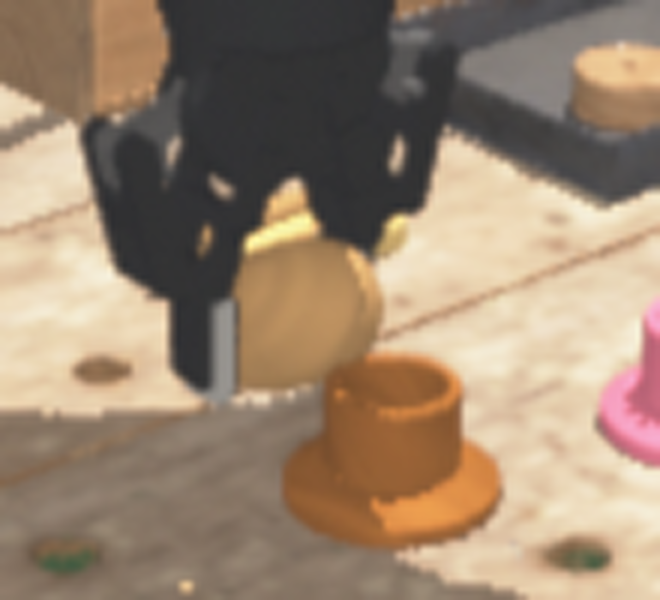

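Pushing sideways at rim level jammed (28 N, no turn), because the lever arm is too short. I'll back off and keep pressing down instead, where the lever is long.

Call:
drive_tool --plan '[[[-0.4, 0, 0, 0, 4.2], [-0.2, 0, 0.2, 0, 4.2], [0, 0, 0.3, 0, 4.2], [0, 0, 0, 0, 4.2]]]'

```text
time_s: 14.25
ee_pos: [0.444, 0.31, 0.1854]
ee_rot: [0.002, -0.002, 1.0, 0.001]
contact_force: [9.1, 0.8, 2.4]
opening: 0.551
```

```bash
python3 -c "
from h import *
status(.442,.3095,.075,90); save('wrist','w14'); c=save('scene','s14')
cv2.imwrite('pics/s14c.png',cv2.resize(c['img'][180:280,220:330,::-1],None,fx=6,fy=6,interpolation=2))
"
```

```text
t 14.25 tcp [0.444  0.31   0.1854] jaw 90.2 tilt 0.23 F [9.1 0.8 2.4] open 47.1mm q [-0.91  0.52  0.23  2.07 -0.21  0.56  1.04]
shift tool cm [ 0.24 -0.07 -4.47] turn 0.2
```

View pics/w14.png

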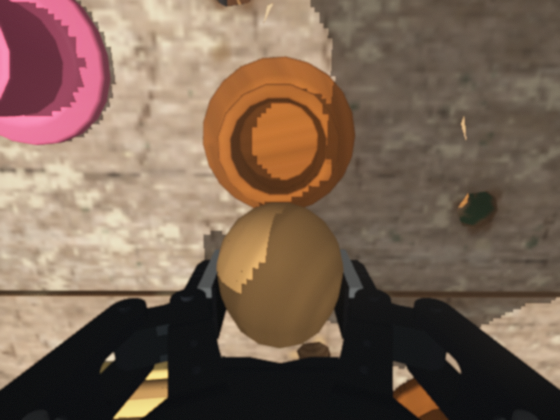

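View pics/s14c.png

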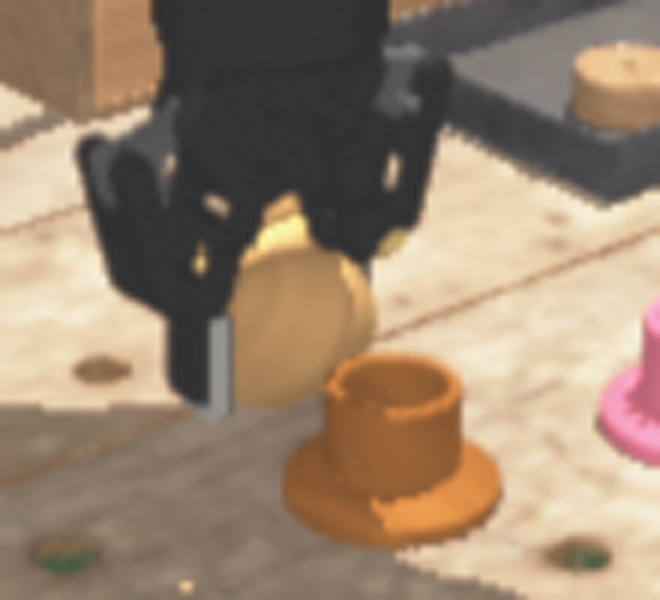

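Call:
drive_tool --plan '[[[0, 0, 0, 0, 4.2], [0.2, 0, 0, 0, 4.2], [0.2, 0, 0, 0, 4.2], [0, 0, 0, 0, 4.2]]]' --squeeze 20

```text
time_s: 14.75
ee_pos: [0.4425, 0.3098, 0.1864]
ee_rot: [0.005, -0.001, 1.0, 0.002]
contact_force: [26.7, -2.6, -0.6]
opening: 0.552
```

```bash
python3 -c "
from h import *
status(.442,.3095,.075,90); save('wrist','w15')
"
```

```text
t 14.75 tcp [0.4425 0.3098 0.1864] jaw 90.2 tilt 0.58 F [26.7 -2.6 -0.6] open 47.2mm q [-0.92  0.52  0.23  2.08 -0.21  0.56  1.04]
shift tool cm [ 0.15 -0.07 -4.36] turn 0.2
```

View pics/w15.png

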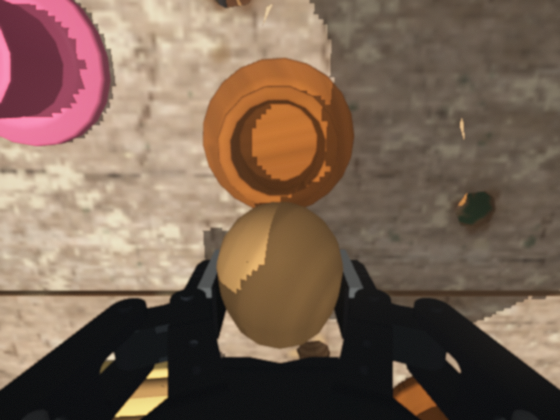

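It still jams. I'll back away, lift, and measure the tilt reached.

Call:
drive_tool --plan '[[[-0.5, 0, 0, 0, 4.2], [-0.3, 0, -1, 0, 4.2], [0, 0, -3, 0, 4.2], [0, 0, -4, 0, 4.2], [0, 0, -2, 0, 4.2], [0, 0, 0, 0, 4.2], [0, 0, 0, 0, 4.2]]]'

```text
time_s: 15.5
ee_pos: [0.4461, 0.3098, 0.2852]
ee_rot: [0.0, -0.003, 1.0, 0.0]
contact_force: [-0.8, -0.1, -1.1]
opening: 0.551
```

```bash
python3 -c "
from h import *
status(.385,.3095,.062,90); c=save('scene','s16')
p=observe()['ee_pos'];u,v=map(int,proj(c,p-[0,0,.153]));print(u,v)
cv2.imwrite('pics/s16c.png',cv2.resize(c['img'][v-40:v+40,u-50:u+50,::-1],None,fx=7.5,fy=7.5,interpolation=2))
for d in ([0,0,0],[0,0,.03],[-.03,0,0]): print((proj(c,p-[0,0,.153]+np.array(d))-[u-50,v-40])*7.5)
"
```

```text
t 15.50 tcp [0.4461 0.3098 0.2852] jaw 90.3 tilt 0.04 F [-0.8 -0.1 -1.1] open 47.1mm q [-0.96  0.37  0.29  2.02 -0.15  0.77  0.99]
shift tool cm [ 6.11 -0.01  6.81] turn 0.3
264 188
[376.03784495 300.10587334]
[376.1004268  186.99221534]
[453.80490637 335.91529367]
```

View pics/s16c.png

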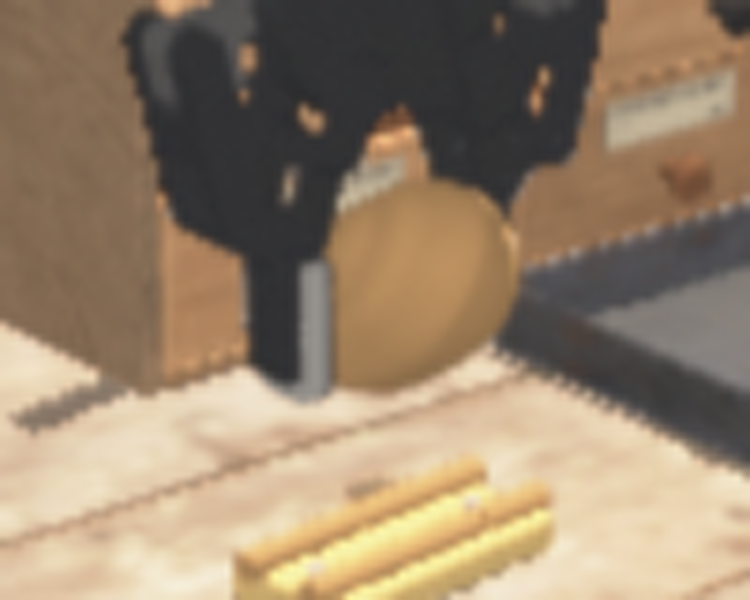

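The tilt looks to be only about 35-40°, less than the geometry allows, so the egg also slid a little in the grip. I'll turn the tool so the egg's plane is side-on to the scene camera, so I can watch and measure it there.

Call:
drive_tool --plan '[[[0, 0, 0, -8, 4.2], [0, 0, 0, -8, 4.2], [0, 0, 0, -8, 4.2], [0, 0, 0, -8, 4.2], [0, 0, 0, -8, 4.2], [0, 0, 0, -8, 4.2], [0, 0, 0, 0, 4.2], [0, 0, 0, 0, 4.2]]]'

```text
time_s: 16.35
ee_pos: [0.4463, 0.3095, 0.2839]
ee_rot: [-0.001, -0.407, 0.913, -0.0]
contact_force: [0.2, 0.3, -1.4]
opening: 0.548
```

```bash
cat >> h.py <<'E'
def side(fn):
    c=save('scene',fn); s=observe();M=rot(s).as_matrix();p=s['ee_pos']-[0,0,.153]
    u,v=map(int,proj(c,p)); cv2.imwrite('pics/'+fn+'c.png',cv2.resize(c['img'][v-40:v+40,u-50:u+50,::-1],None,fx=7.5,fy=7.5,interpolation=2))
    f=lambda q:np.round((proj(c,q)-[u-50,v-40])*7.5+3.25,0)
    print('grip',f(p),'up30',f(p+[0,0,.03]),'fwd30',f(p+.03*M[:,0]))
E
python3 -c "
from h import *
status(.385,.3095,.062,138.4); side('s17')
"
```

```text
t 16.35 tcp [0.4463 0.3095 0.2839] jaw 138.0 tilt 0.09 F [ 0.2  0.3 -1.4] open 46.8mm q [-0.81  0.36  0.1   2.01 -0.05  0.77  1.73]
shift tool cm [4.07 4.56 6.7 ] turn -0.4
grip [379. 304.] up30 [379. 191.] fwd30 [499. 306.]
```

View pics/s17c.png

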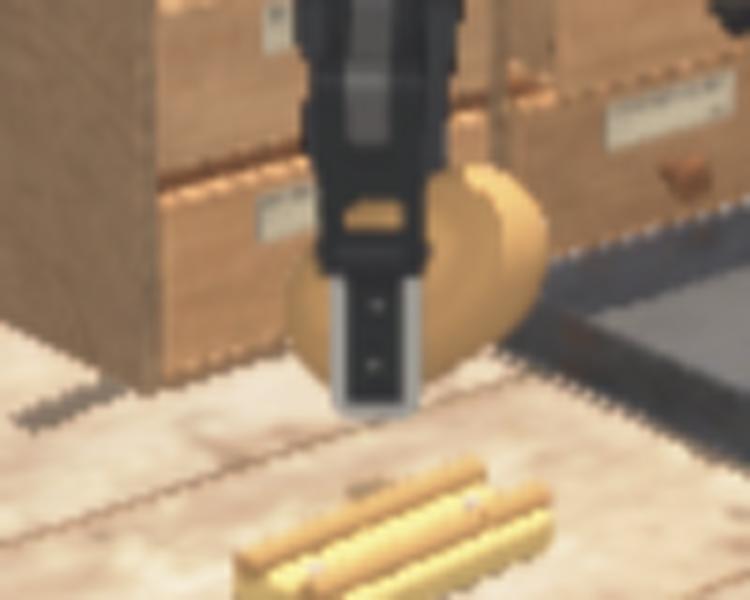

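Now a clean side view. The ball centre is at about (383,303), which is right at the pads, and the tip near (520,185), so the tilt is about 43°. The pivot is at the TCP itself, so I had been 5 mm too far out. I'll repeat closer in, at this heading.

```bash
python3 -c "
from h import *
status(.4175,.3455,.075,138)
"
```

```text
t 16.40 tcp [0.4463 0.3095 0.2841] jaw 138.0 tilt 0.07 F [0.4 0.9 0.2] open 47.5mm q [-0.81  0.36  0.1   2.01 -0.05  0.77  1.73]
shift tool cm [-0.77  4.54  5.41] turn 0.0
```

Call:
drive_tool --plan '[[[-0.4, 2.3, 0, 0, 4.2], [-0.37, 2.24, 0, 0, 4.2], [0, 0, 3, 0, 4.2], [0, 0, 2.5, 0, 4.2], [0, 0, 1.5, 0, 4.2], [0, 0, 0, 0, 4.2], [0, 0, 0, 0, 4.2]]]' --squeeze 20

```text
time_s: 17.1
ee_pos: [0.4177, 0.3458, 0.2148]
ee_rot: [-0.0, -0.408, 0.913, -0.0]
contact_force: [-0.1, 1.0, -0.8]
opening: 0.553
```

```bash
python3 -c "
from h import *
status(.4175,.3455,.036,138);side('s18'); save('wrist','w18')
"
```

```text
t 17.10 tcp [0.4177 0.3458 0.2148] jaw 138.2 tilt 0.04 F [-0.1  1.  -0.8] open 47.2mm q [-0.87  0.46  0.07  2.05 -0.05  0.63  1.65]
shift tool cm [ 0.02 -0.    2.38] turn 0.2
grip [382. 309.] up30 [382. 199.] fwd30 [504. 311.]
```

View pics/s18c.png

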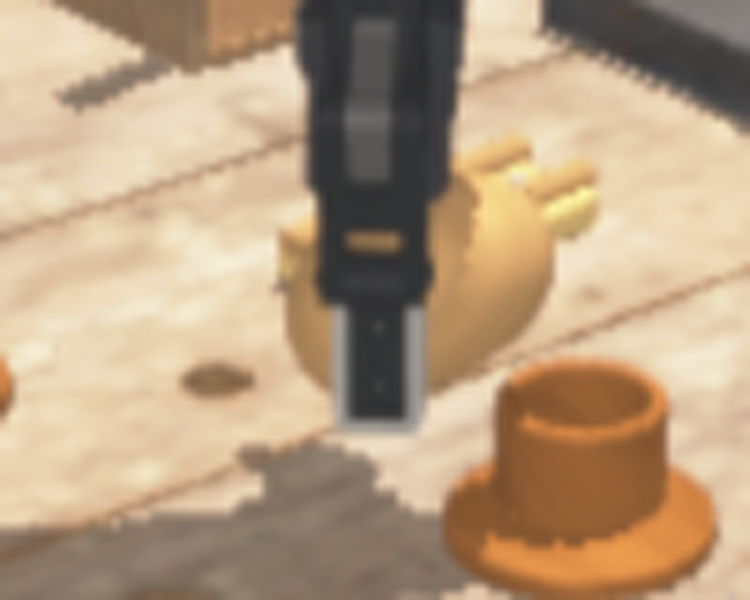

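View pics/w18.png

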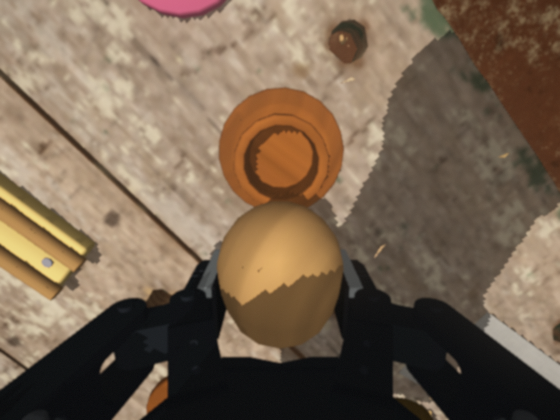

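Call:
drive_tool --plan '[[[0, 0, 0.5, 0, 4.2], [0, 0, 0.5, 0, 4.2], [0, 0, 0.4, 0, 4.2], [0, 0, 0.4, 0, 4.2], [0, 0, 0.3, 0, 4.2], [0, 0, 0, 0, 4.2]]]'

```text
time_s: 17.8
ee_pos: [0.4182, 0.3462, 0.1938]
ee_rot: [0.001, -0.409, 0.913, 0.0]
contact_force: [3.2, 2.4, 5.2]
opening: 0.551
```

```bash
python3 -c "
from h import *
status(.4175,.3455,.036,138);side('s19')
"
```

```text
t 17.80 tcp [0.4182 0.3462 0.1938] jaw 138.3 tilt 0.10 F [3.2 2.4 5.2] open 47.0mm q [-0.86  0.5   0.07  2.06 -0.06  0.58  1.66]
shift tool cm [0.13 0.01 0.28] turn 0.3
grip [381. 311.] up30 [380. 203.] fwd30 [501. 313.]
```

View pics/s19c.png

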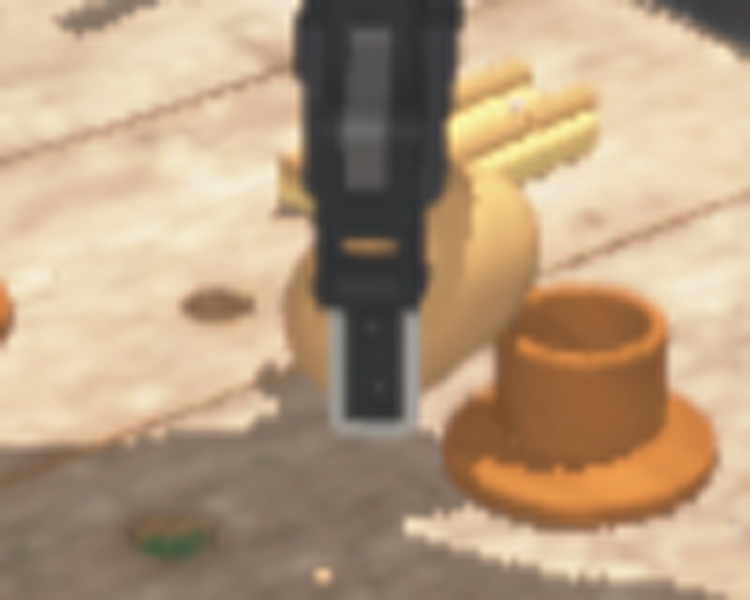

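Call:
drive_tool --plan '[[[0.1, 0, 0.4, 0, 4.2], [0, 0, 0.4, 0, 4.2], [0, 0, 0.2, 0, 4.2], [0, 0, 0, 0, 4.2]]]'

```text
time_s: 18.25
ee_pos: [0.4181, 0.346, 0.1843]
ee_rot: [0.002, -0.409, 0.913, 0.001]
contact_force: [4.6, 5.5, 5.7]
opening: 0.548
```

```bash
python3 -c "
from h import *
status(.4175,.3455,.036,138);side('s20')
"
```

```text
t 18.25 tcp [0.4181 0.346  0.1843] jaw 138.3 tilt 0.22 F [4.6 5.5 5.7] open 46.8mm q [-0.86  0.52  0.06  2.06 -0.06  0.56  1.66]
shift tool cm [ 0.14  0.01 -0.67] turn 0.3
grip [382. 307.] up30 [381. 200.] fwd30 [502. 310.]
```

View pics/s20c.png

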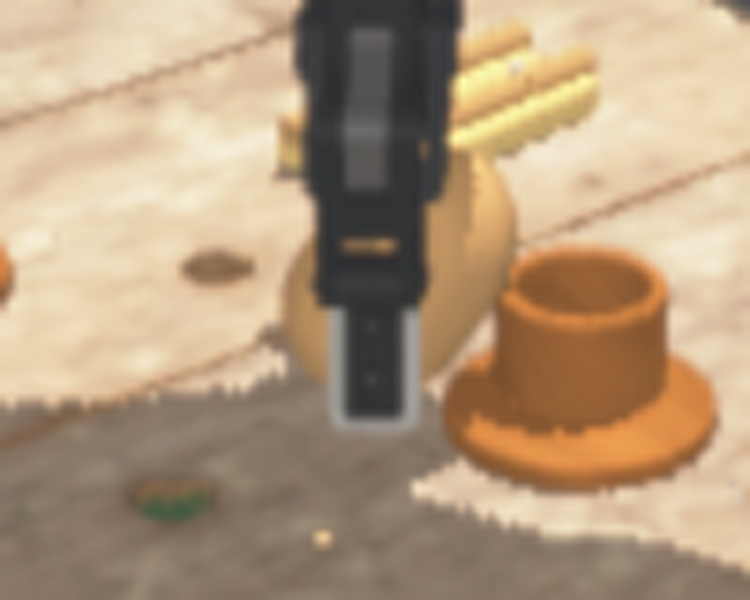

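About 58° now, at 9 N. A small sideways push next.

Call:
drive_tool --plan '[[[0.15, 0, 0, 0, 4.2], [0.15, 0, 0, 0, 4.2], [0.1, 0, 0, 0, 4.2], [0, 0, 0, 0, 4.2]]]'

```text
time_s: 18.7
ee_pos: [0.4169, 0.3448, 0.1854]
ee_rot: [0.005, -0.409, 0.912, 0.002]
contact_force: [14.9, 14.3, 2.5]
opening: 0.548
```

```bash
python3 -c "
from h import *
status(.4175,.3455,.036,138);side('s21')
"
```

```text
t 18.70 tcp [0.4169 0.3448 0.1854] jaw 138.3 tilt 0.59 F [14.9 14.3  2.5] open 46.8mm q [-0.86  0.51  0.06  2.07 -0.06  0.55  1.66]
shift tool cm [ 0.06  0.01 -0.56] turn 0.3
grip [381. 304.] up30 [381. 196.] fwd30 [501. 307.]
```

View pics/s21c.png

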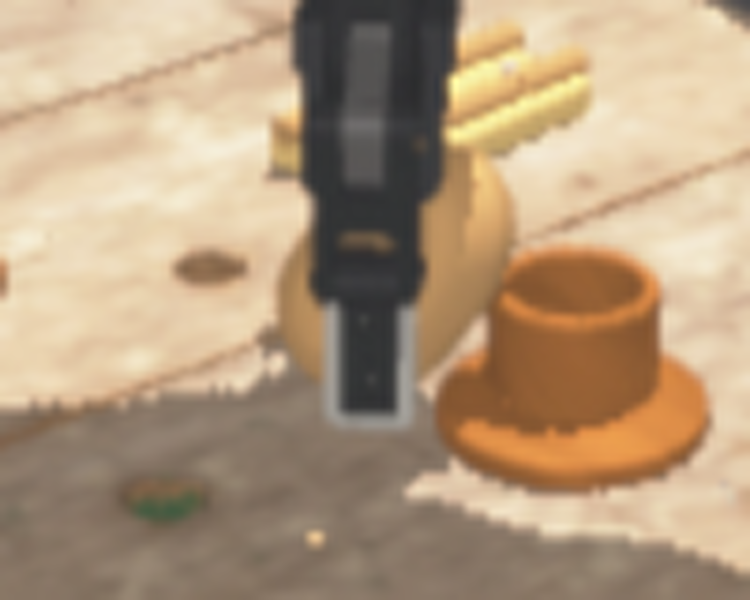

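Barely any gain. The downward press works well, so I'll lift a bit, step 3 mm closer and press down again.

Call:
drive_tool --plan '[[[-0.4, 0, 0, 0, 4.2], [0, 0, -1, 0, 4.2], [0, 0, -0.8, 0, 4.2], [0, 0, 0, 0, 4.2], [0, 0, 0, 0, 4.2]]]'

```text
time_s: 19.25
ee_pos: [0.4168, 0.3448, 0.2018]
ee_rot: [-0.0, -0.409, 0.913, -0.0]
contact_force: [0.1, -0.1, -0.6]
opening: 0.548
```

```bash
python3 -c "
from h import *
status(.385+.669*.0445,.3095+.743*.0445,.036,138);side('s22')
"
```

```text
t 19.25 tcp [0.4168 0.3448 0.2018] jaw 138.3 tilt 0.01 F [ 0.1 -0.1 -0.6] open 46.8mm q [-0.87  0.49  0.07  2.06 -0.06  0.6   1.66]
shift tool cm [0.3  0.01 1.08] turn 0.3
grip [381. 306.] up30 [381. 197.] fwd30 [502. 308.]
```

View pics/s22c.png

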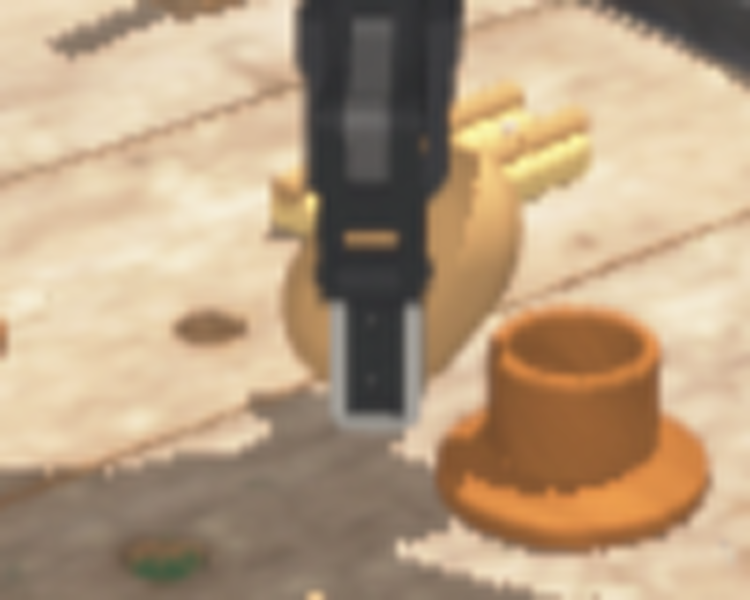

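Call:
drive_tool --plan '[[[0.35, 0, 0, 0, 4.2], [0, 0, 0.3, 0, 4.2], [0, 0, 0.3, 0, 4.2], [0, 0, 0.3, 0, 4.2], [0, 0, 0, 0, 4.2]]]'

```text
time_s: 19.8
ee_pos: [0.4157, 0.3436, 0.1931]
ee_rot: [0.002, -0.409, 0.912, 0.001]
contact_force: [5.3, 6.7, 2.0]
opening: 0.548
```

```bash
python3 -c "
from h import *
status(.385+.669*.0445,.3095+.743*.0445,.036,138);side('s23')
"
```

```text
t 19.80 tcp [0.4157 0.3436 0.1931] jaw 138.3 tilt 0.24 F [5.3 6.7 2. ] open 46.8mm q [-0.86  0.5   0.07  2.07 -0.06  0.57  1.66]
shift tool cm [0.21 0.01 0.21] turn 0.3
grip [380. 306.] up30 [380. 198.] fwd30 [501. 309.]
```

View pics/s23c.png

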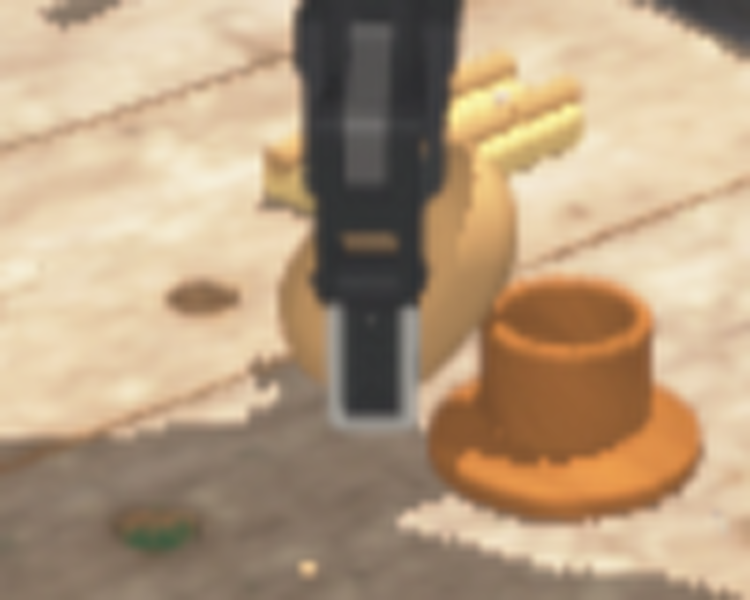

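Call:
drive_tool --plan '[[[0, 0, 0.3, 0, 4.2], [0, 0, 0.3, 0, 4.2], [0, 0, 0.2, 0, 4.2], [0, 0, 0, 0, 4.2]]]'

```text
time_s: 20.25
ee_pos: [0.4162, 0.3439, 0.1855]
ee_rot: [0.003, -0.409, 0.912, 0.001]
contact_force: [9.0, 7.4, 6.9]
opening: 0.553
```

```bash
python3 -c "
from h import *
status(.385+.669*.0445,.3095+.743*.0445,.036,138);side('s24')
"
```

```text
t 20.25 tcp [0.4162 0.3439 0.1855] jaw 138.3 tilt 0.32 F [9.  7.4 6.9] open 47.2mm q [-0.86  0.51  0.06  2.07 -0.06  0.56  1.66]
shift tool cm [ 0.28  0.03 -0.55] turn 0.3
grip [386. 310.] up30 [385. 203.] fwd30 [506. 313.]
```

View pics/s24c.png

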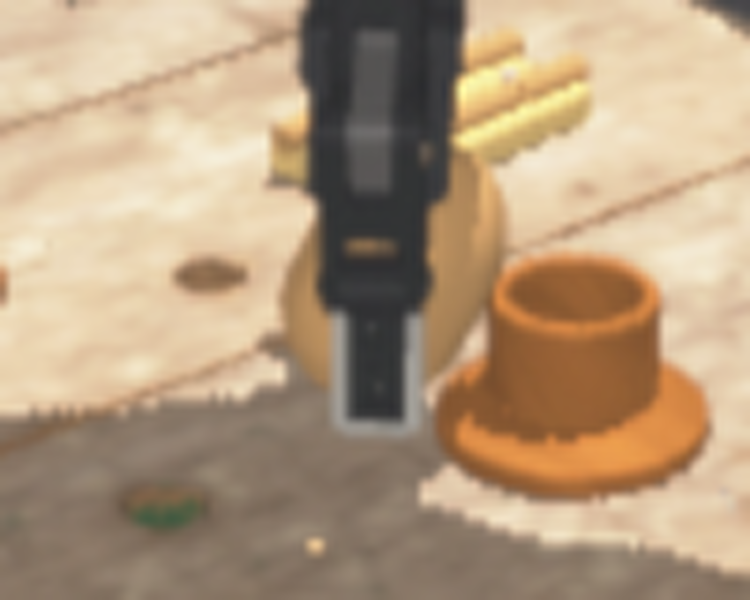

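About 65°. One more round of the same.

Call:
drive_tool --plan '[[[-0.3, 0, -1, 0, 4.2], [0, 0, -0.8, 0, 4.2], [0.35, 0, 0, 0, 4.2], [0.3, 0, 0, 0, 4.2], [0, 0, 0.5, 0, 4.2], [0, 0, 0.3, 0, 4.2], [0, 0, 0, 0, 4.2]]]'

```text
time_s: 21.0
ee_pos: [0.4132, 0.3407, 0.195]
ee_rot: [0.002, -0.409, 0.912, 0.001]
contact_force: [7.9, 7.5, -0.9]
opening: 0.546
```

```bash
python3 -c "
from h import *
status(.385+.669*.0445,.3095+.743*.0445,.036,138);side('s25')
"
```

```text
t 21.00 tcp [0.4132 0.3407 0.195 ] jaw 138.3 tilt 0.23 F [ 7.9  7.5 -0.9] open 46.6mm q [-0.86  0.49  0.07  2.08 -0.06  0.57  1.66]
shift tool cm [-0.18  0.01  0.4 ] turn 0.3
grip [381. 308.] up30 [381. 199.] fwd30 [501. 310.]
```

View pics/s25c.png

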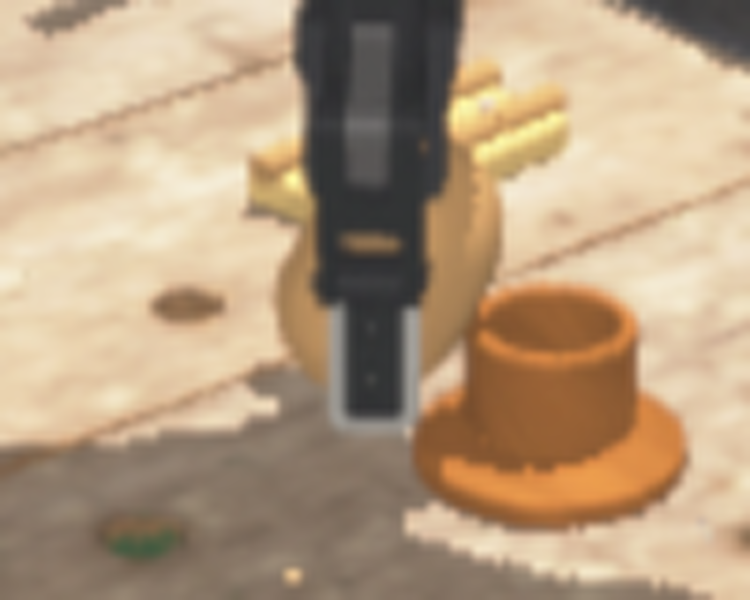

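Call:
drive_tool --plan '[[[-0.2, 0, 0, 0, 4.2], [0, 0, 0.3, 0, 4.2], [0, 0, 0.3, 0, 4.2], [0, 0, 0, 0, 4.2]]]'

```text
time_s: 21.45
ee_pos: [0.4148, 0.3426, 0.1892]
ee_rot: [0.002, -0.409, 0.912, 0.001]
contact_force: [9.4, 8.8, 2.1]
opening: 0.549
```

```bash
python3 -c "
from h import *
status(.385+.669*.0445,.3095+.743*.0445,.036,138);side('s26')
"
```

```text
t 21.45 tcp [0.4148 0.3426 0.1892] jaw 138.3 tilt 0.28 F [9.4 8.8 2.1] open 46.9mm q [-0.86  0.5   0.07  2.07 -0.06  0.56  1.66]
shift tool cm [ 0.08  0.01 -0.18] turn 0.3
grip [379. 305.] up30 [378. 198.] fwd30 [499. 308.]
```

View pics/s26c.png

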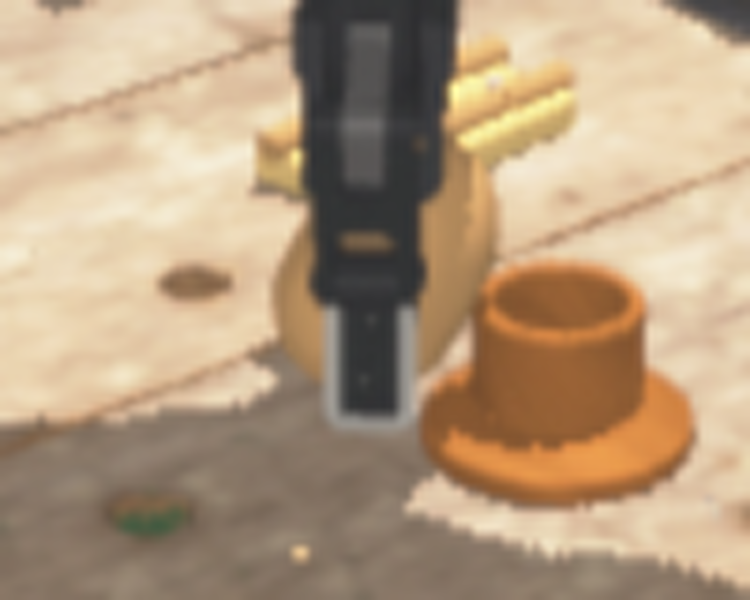

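About 70° now, enough to finish it off in the cup. Lifting and moving above the cup.

Call:
drive_tool --plan '[[[-0.4, 0, -0.5, 0, 4.2], [0, 0, -3, 0, 4.2], [0, 0, -3, 0, 4.2], [0, 0, 0, 0, 4.2], [0, 0, 0, 0, 4.2]]]'

```text
time_s: 22.0
ee_pos: [0.4161, 0.344, 0.2537]
ee_rot: [0.0, -0.409, 0.913, 0.0]
contact_force: [0.5, -0.1, -1.5]
opening: 0.552
```

```bash
python3 -c "
from h import *
status(.385-.669*.002,.3095-.743*.002,.08,138);side('s27')
"
```

```text
t 22.00 tcp [0.4161 0.344  0.2537] jaw 138.3 tilt 0.01 F [ 0.5 -0.1 -1.5] open 47.1mm q [-0.88  0.4   0.08  2.04 -0.05  0.7   1.65]
shift tool cm [4.85 0.03 1.87] turn 0.3
grip [378. 305.] up30 [378. 191.] fwd30 [502. 307.]
```

View pics/s27c.png

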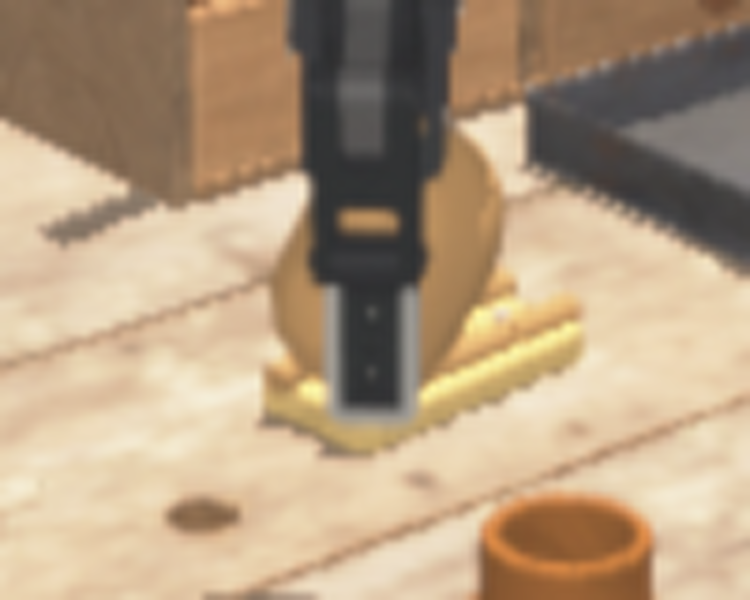

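Call:
drive_tool --plan '[[[2.4, 0, 0, 0, 4.2], [2.4, 0, 0, 0, 4.2], [0, 0, 1.5, 0, 4.2], [0, 0, 1.0, 0, 4.2], [0, 0, 0.5, 0, 4.2], [0, 0, 0, 0, 4.2], [0, 0, 0, 0, 4.2]]]'

```text
time_s: 22.75
ee_pos: [0.3846, 0.3086, 0.2235]
ee_rot: [-0.0, -0.409, 0.912, -0.0]
contact_force: [-0.4, 0.8, -0.3]
opening: 0.552
```

```bash
python3 -c "
from h import *
status(.385-.669*.002,.3095-.743*.002,.052,138);side('s28');save('wrist','w28')
"
```

```text
t 22.75 tcp [0.3846 0.3086 0.2235] jaw 138.3 tilt 0.03 F [-0.4  0.8 -0.3] open 47.1mm q [-0.87  0.39  0.07  2.16 -0.05  0.6   1.65]
shift tool cm [0.1  0.03 1.65] turn 0.3
grip [383. 305.] up30 [385. 194.] fwd30 [505. 307.]
```

View pics/s28c.png

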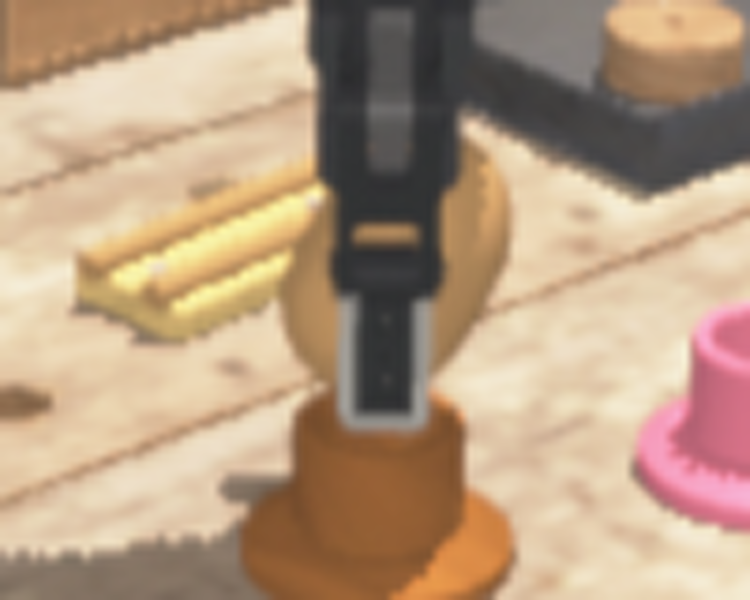

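View pics/w28.png

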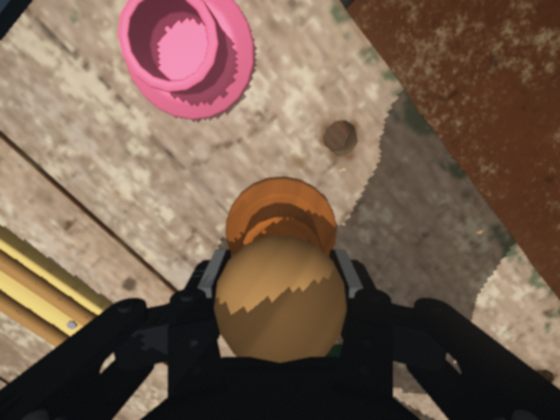

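The ball centre at column 379 is over the ring's middle (293-465, so 379). Lowering gently until it seats.

Call:
drive_tool --plan '[[[0, 0, 0.5, 0, 4.2], [0, 0, 0.4, 0, 4.2], [0, 0, 0.3, 0, 4.2], [0, 0, 0, 0, 4.2]]]'

```text
time_s: 23.25
ee_pos: [0.3843, 0.3083, 0.2112]
ee_rot: [-0.0, -0.409, 0.912, -0.0]
contact_force: [0.0, -0.5, -1.1]
opening: 0.553
```

Call:
drive_tool --plan '[[[0, 0, 0.2, 0, 4.2], [0, 0, 0, 0, 4.2]]]'

```text
time_s: 23.45
ee_pos: [0.3844, 0.3084, 0.2095]
ee_rot: [-0.0, -0.409, 0.913, -0.0]
contact_force: [0.2, -0.2, -0.0]
opening: 0.549
```

```bash
python3 -c "
from h import *
status(.385-.669*.002,.3095-.743*.002,.052,138);side('s29')
"
```

```text
t 23.45 tcp [0.3844 0.3084 0.2095] jaw 138.3 tilt 0.01 F [ 0.2 -0.2 -0. ] open 46.9mm q [-0.87  0.41  0.07  2.16 -0.05  0.57  1.66]
shift tool cm [0.07 0.03 0.25] turn 0.3
grip [383. 303.] up30 [386. 194.] fwd30 [505. 306.]
```

View pics/s29c.png

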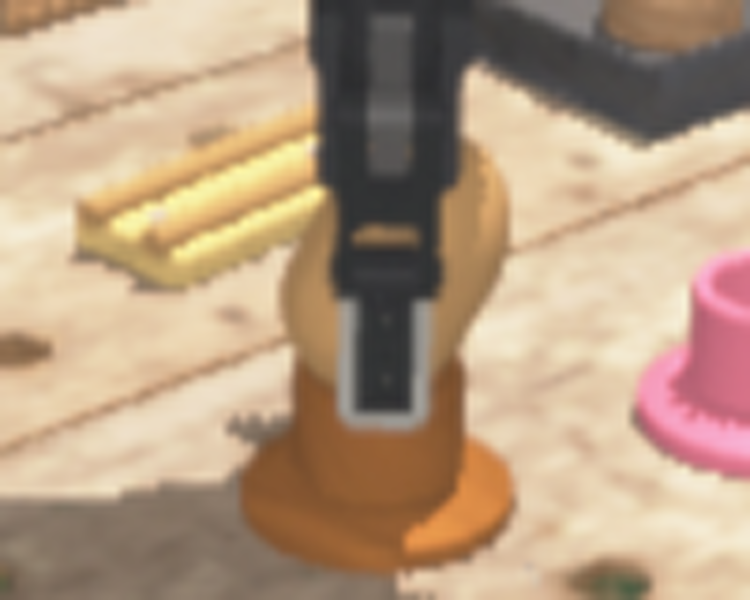

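Call:
drive_tool --plan '[[[0, 0, 0.2, 0, 4.2], [0, 0, 0.1, 0, 4.2], [0, 0, 0, 0, 4.2]]]'

```text
time_s: 23.8
ee_pos: [0.3843, 0.3084, 0.2076]
ee_rot: [-0.0, -0.409, 0.913, 0.0]
contact_force: [-8.6, -6.5, 28.5]
opening: 0.554
```

Call:
drive_tool --plan '[[[0, 0, 0.15, 0, 4.2], [0, 0, 0, 0, 4.2]]]'

```text
time_s: 24.0
ee_pos: [0.3841, 0.3084, 0.2063]
ee_rot: [-0.0, -0.409, 0.912, 0.0]
contact_force: [-11.3, -5.9, 33.6]
opening: 0.55
```

It's seated (28-33 N upward). I'll ease off, then open.

Call:
drive_tool --plan '[[[0, 0, -0.2, 0, 4.2], [0, 0, 0, 0, 4.2], [0, 0, 0, 0, 5.2], [0, 0, 0, 0, 6.0], [0, 0, 0, 0, 7.5], [0, 0, 0, 0, 7.5]]]'

```text
time_s: 24.6
ee_pos: [0.3844, 0.3084, 0.2071]
ee_rot: [-0.0, -0.409, 0.913, -0.0]
contact_force: [-0.7, -0.5, -0.6]
opening: 0.878
```

```bash
python3 -c "
from h import *
status(.385-.669*.002,.3095-.743*.002,.052,138);side('s30');save('wrist','w30')
"
```

```text
t 24.60 tcp [0.3844 0.3084 0.2071] jaw 138.3 tilt 0.01 F [-0.7 -0.5 -0.6] open 75.0mm q [-0.86  0.42  0.07  2.16 -0.05  0.56  1.66]
shift tool cm [0.08 0.03 0.01] turn 0.3
grip [383. 305.] up30 [386. 196.] fwd30 [505. 307.]
```

View pics/s30c.png

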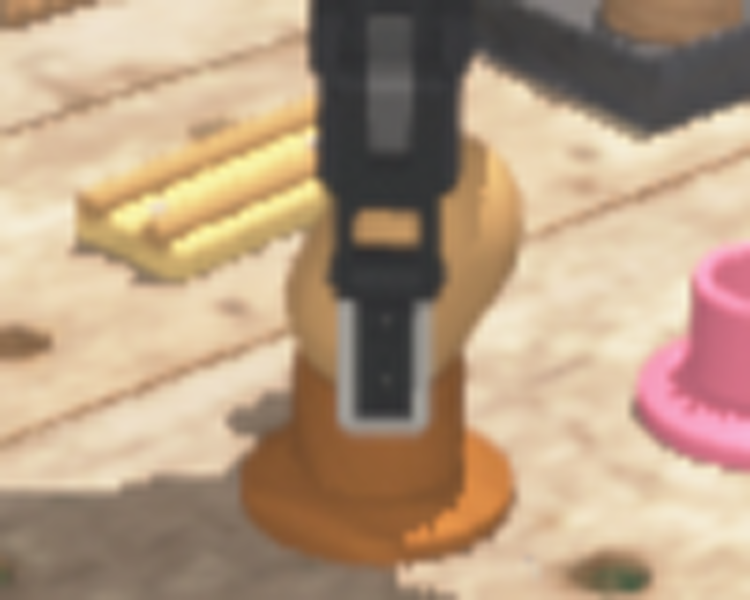

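View pics/w30.png

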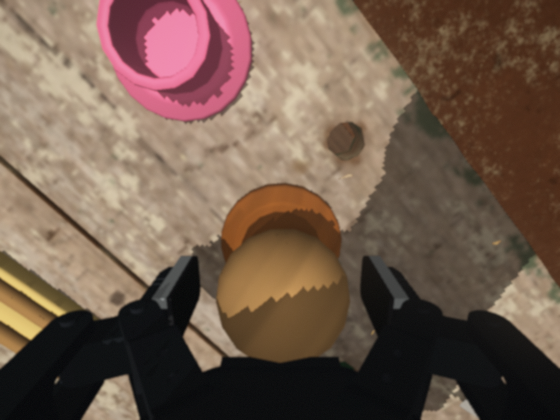

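The egg stands in the cup at about 63°. I'll raise the hand, turn it 90° and close the pads in the tilt plane to right the egg.

Call:
drive_tool --plan '[[[0, 0, -2, 0, 7.5], [0, 0, -4, 0, 8.5], [0, 0, -4, 0, 8.5], [0, 0, 0, 8.5, 8.5], [0, 0, 0, 8.5, 8.5], [0, 0, 0, 8.5, 8.5], [0, 0, 0, 8.5, 8.5], [0, 0, 0, 8.5, 8.5]]]'

```text
time_s: 25.5
ee_pos: [0.3844, 0.3083, 0.3072]
ee_rot: [-0.0, -0.047, 0.999, 0.0]
contact_force: [0.4, -0.6, 0.4]
opening: 0.998
```

Call:
drive_tool --plan '[[[0, 0, 0, 8.5, 8.5], [0, 0, 0, 8.5, 8.5], [0, 0, 0, 8.5, 8.5], [0, 0, 0, 8.5, 8.5], [0, 0, 0, 8.5, 8.5], [0, 0, 0, 5, 8.5], [0, 0, 0, 0, 8.5]]]'

```text
time_s: 26.2
ee_pos: [0.3843, 0.3085, 0.3072]
ee_rot: [0.0, 0.357, 0.934, -0.0]
contact_force: [-0.3, -0.2, -0.1]
opening: 0.998
```

```bash
python3 -c "
from h import *
status(.385,.3095,.065,48);c=save('scene','s31');save('wrist','w31')
u,v=map(int,proj(c,[.385,.3095,.057]));print(u,v)
cv2.imwrite('pics/s31c.png',cv2.resize(c['img'][v-40:v+40,u-50:u+50,::-1],None,fx=7.5,fy=7.5,interpolation=2))
"
```

```text
t 26.20 tcp [0.3843 0.3085 0.3072] jaw 48.2 tilt 0.01 F [-0.3 -0.2 -0.1] open 85.2mm q [-1.13  0.26  0.38  2.12 -0.14  0.78  0.17]
shift tool cm [0.02 0.13 8.72] turn 0.2
285 234
```

View pics/s31c.png

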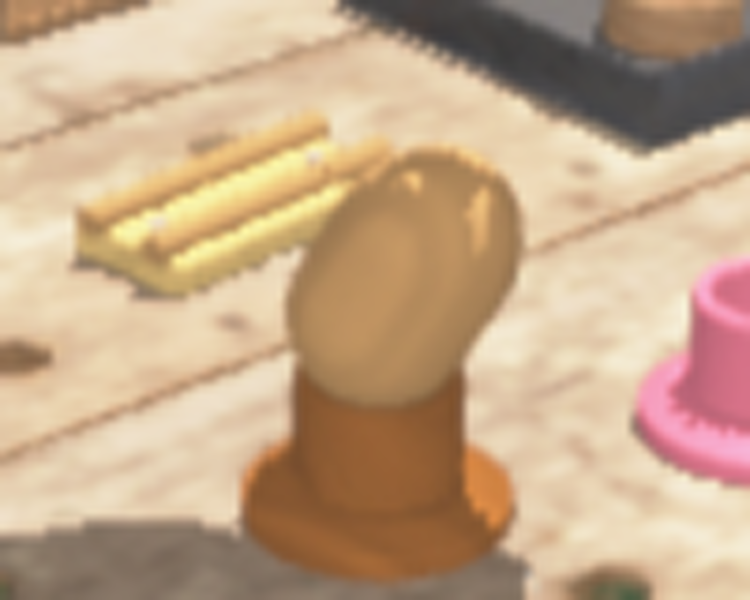

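View pics/w31.png

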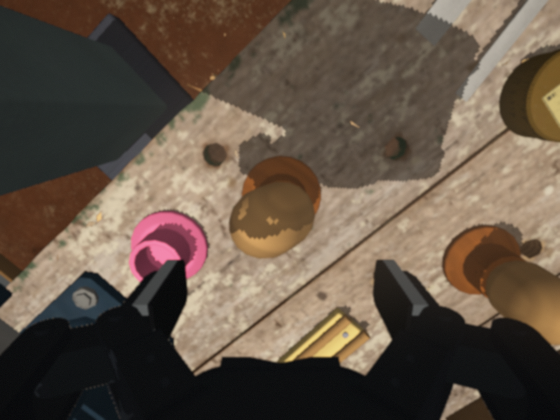

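The egg leans toward the image right at about 60°, seated in the ring, with the spread well inside the open jaws. I'll lower the hand centred on the cup and close slowly.

Call:
drive_tool --plan '[[[0, 0.13, 3, 0, 8.5], [0, 0, 2.5, 0, 8.5], [0, 0, 1.9, 0, 8.5], [0, 0, 1, 0, 8.5], [0, 0, 0, 0, 8.5], [0, 0, 0, 0, 8.5]]]' --squeeze 20

```text
time_s: 26.9
ee_pos: [0.3856, 0.3095, 0.2237]
ee_rot: [0.0, 0.356, 0.935, 0.0]
contact_force: [0.5, 0.4, 0.3]
opening: 0.996
```

```bash
python3 -c "
from h import *
status(.385,.3095,.068,48);save('wrist','w32')
"
```

```text
t 26.90 tcp [0.3856 0.3095 0.2237] jaw 48.3 tilt 0.02 F [0.5 0.4 0.3] open 85.0mm q [-1.08  0.41  0.32  2.17 -0.23  0.6   0.25]
shift tool cm [ 0.04 -0.04  0.07] turn 0.3
```

View pics/w32.png

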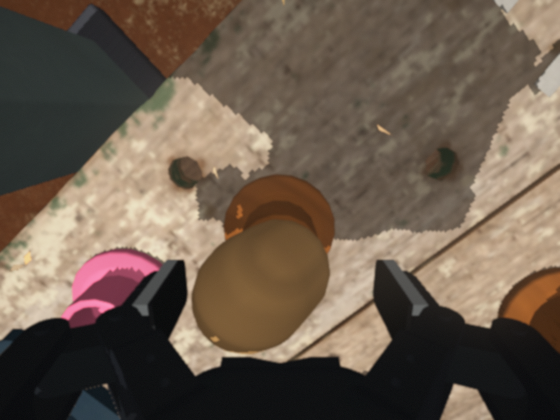

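Call:
drive_tool --plan '[[[0, 0, 0, 0, 7.5], [0, 0, 0, 0, 7.0], [0, 0, 0, 0, 6.6], [0, 0, 0, 0, 6.2], [0, 0, 0, 0, 6.0], [0, 0, 0, 0, 6.0]]]'

```text
time_s: 27.55
ee_pos: [0.3844, 0.3083, 0.223]
ee_rot: [-0.001, 0.356, 0.934, -0.002]
contact_force: [-6.7, -8.7, 9.0]
opening: 0.704
```

```bash
python3 -c "
from h import *
status(.385,.3095,.068,48);save('wrist','w33')
"
```

```text
t 27.55 tcp [0.3844 0.3083 0.223 ] jaw 48.3 tilt 0.21 F [-6.7 -8.7  9. ] open 60.1mm q [-1.08  0.41  0.32  2.17 -0.23  0.6   0.25]
shift tool cm [ 0.03  0.19 -0.  ] turn 0.3
```

View pics/w33.png

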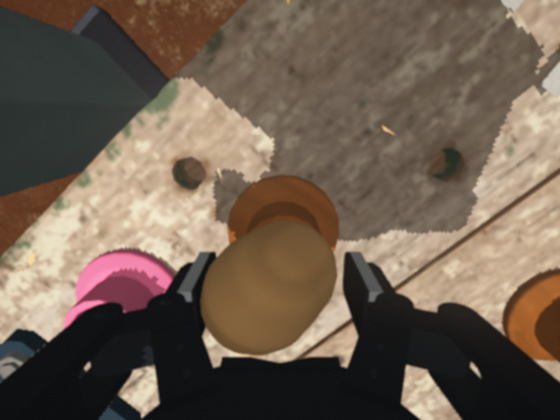

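Closing swings the pads downward, and that friction works against righting the egg. I'll raise the hand slightly as it closes so the pad drags the egg's leaning side up.

Call:
drive_tool --plan '[[[0, 0, -0.3, 0, 6.0], [0, 0, -0.3, 0, 5.9], [0, 0, -0.3, 0, 5.8], [0, 0, 0, 0, 5.8]]]'

```text
time_s: 28.0
ee_pos: [0.3855, 0.3096, 0.2328]
ee_rot: [0.0, 0.356, 0.935, 0.0]
contact_force: [-0.4, -1.5, 0.7]
opening: 0.684
```

```bash
python3 -c "
from h import *
status(.385,.3095,.068,48);save('wrist','w34');c=save('scene','s34')
cv2.imwrite('pics/s34c.png',cv2.resize(c['img'][194:274,235:335,::-1],None,fx=7.5,fy=7.5,interpolation=2))
"
```

```text
t 28.00 tcp [0.3855 0.3096 0.2328] jaw 48.3 tilt 0.06 F [-0.4 -1.5  0.7] open 58.4mm q [-1.08  0.39  0.33  2.16 -0.22  0.62  0.24]
shift tool cm [ 0.03 -0.06  0.98] turn 0.3
```

View pics/s34c.png

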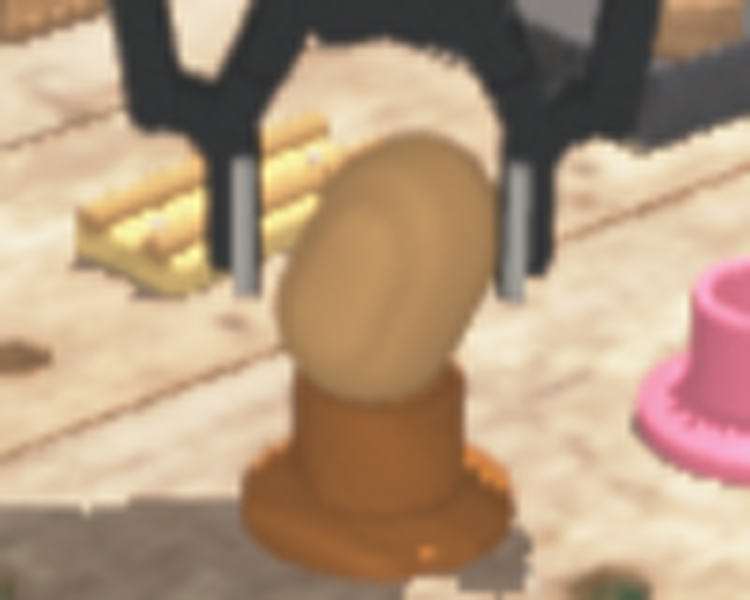

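View pics/w34.png

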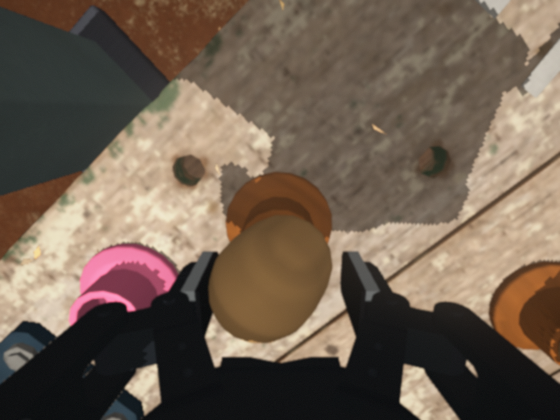

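That works: about 68°, with pads and egg clearly visible side-on. Continuing the same way.

Call:
drive_tool --plan '[[[0, 0, -0.2, 0, 5.6], [0, 0, -0.2, 0, 5.4], [0, 0, -0.2, 0, 5.3], [0, 0, 0, 0, 5.3]]]'

```text
time_s: 28.5
ee_pos: [0.3854, 0.3095, 0.2385]
ee_rot: [0.0, 0.356, 0.935, 0.0]
contact_force: [-0.8, -0.7, 0.4]
opening: 0.624
```

```bash
python3 -c "
from h import *
status(.385,.3095,.068,48);c=save('scene','s35')
cv2.imwrite('pics/s35c.png',cv2.resize(c['img'][194:274,235:335,::-1],None,fx=7.5,fy=7.5,interpolation=2))
"
```

```text
t 28.50 tcp [0.3854 0.3095 0.2385] jaw 48.3 tilt 0.04 F [-0.8 -0.7  0.4] open 53.3mm q [-1.09  0.38  0.34  2.16 -0.21  0.63  0.24]
shift tool cm [ 0.03 -0.04  1.55] turn 0.3
```

View pics/s35c.png

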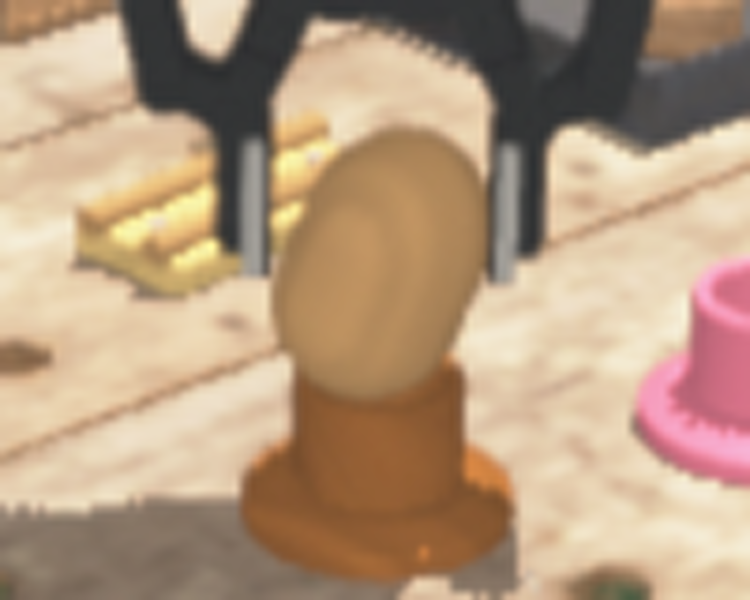

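Call:
drive_tool --plan '[[[0, 0, -0.15, 0, 5.1], [0, 0, -0.1, 0, 5.0], [0, 0, -0.1, 0, 4.9], [0, 0, 0, 0, 4.8], [0, 0, 0, 0, 4.7], [0, 0, 0, 0, 4.7]]]'

```text
time_s: 29.15
ee_pos: [0.3853, 0.3094, 0.2417]
ee_rot: [-0.0, 0.356, 0.935, -0.0]
contact_force: [1.1, 0.6, -1.3]
opening: 0.562
```

```bash
python3 -c "
from h import *
status(.385,.3095,.068,48);c=save('scene','s36')
cv2.imwrite('pics/s36c.png',cv2.resize(c['img'][194:274,235:335,::-1],None,fx=7.5,fy=7.5,interpolation=2))
"
```

```text
t 29.15 tcp [0.3853 0.3094 0.2417] jaw 48.3 tilt 0.01 F [ 1.1  0.6 -1.3] open 48.0mm q [-1.09  0.38  0.34  2.16 -0.21  0.64  0.24]
shift tool cm [ 0.03 -0.01  1.87] turn 0.3
```

View pics/s36c.png

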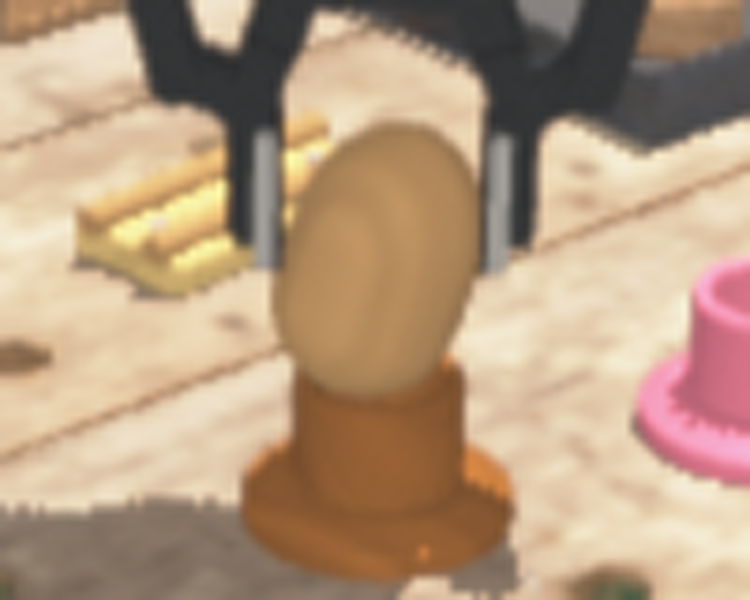

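About 79°. I'll open slightly, lower so the pads cover the whole straight band, and close fully so the flat pads line it up.

Call:
drive_tool --plan '[[[0, 0, 0, 0, 5.4], [0, 0, 0, 0, 5.6], [0, 0, 0.6, 0, 5.6], [0, 0, 0.5, 0, 5.6], [0, 0, 0, 0, 5.3], [0, 0, -0.1, 0, 5.0], [0, 0, -0.1, 0, 4.8], [0, 0, 0, 0, 4.6]]]'

```text
time_s: 30.0
ee_pos: [0.3854, 0.3095, 0.233]
ee_rot: [0.0, 0.356, 0.935, 0.0]
contact_force: [-0.0, -0.2, -0.3]
opening: 0.583
```

Call:
drive_tool --plan '[[[0, 0, 0, 0, 4.4], [0, 0, 0, 0, 4.2], [0, 0, 0, 0, 4.2], [0, 0, 0, 0, 4.2]]]'

```text
time_s: 30.4
ee_pos: [0.3853, 0.3094, 0.2327]
ee_rot: [-0.0, 0.356, 0.934, -0.0]
contact_force: [-0.5, -0.4, -0.9]
opening: 0.582
```

```bash
python3 -c "
from h import *
status(.385,.3095,.068,48);c=save('scene','s37')
cv2.imwrite('pics/s37c.png',cv2.resize(c['img'][194:274,235:335,::-1],None,fx=7.5,fy=7.5,interpolation=2))
"
```

```text
t 30.40 tcp [0.3853 0.3094 0.2327] jaw 48.3 tilt 0.00 F [-0.5 -0.4 -0.9] open 49.7mm q [-1.08  0.39  0.33  2.16 -0.22  0.62  0.24]
shift tool cm [ 0.03 -0.01  0.97] turn 0.3
```

View pics/s37c.png

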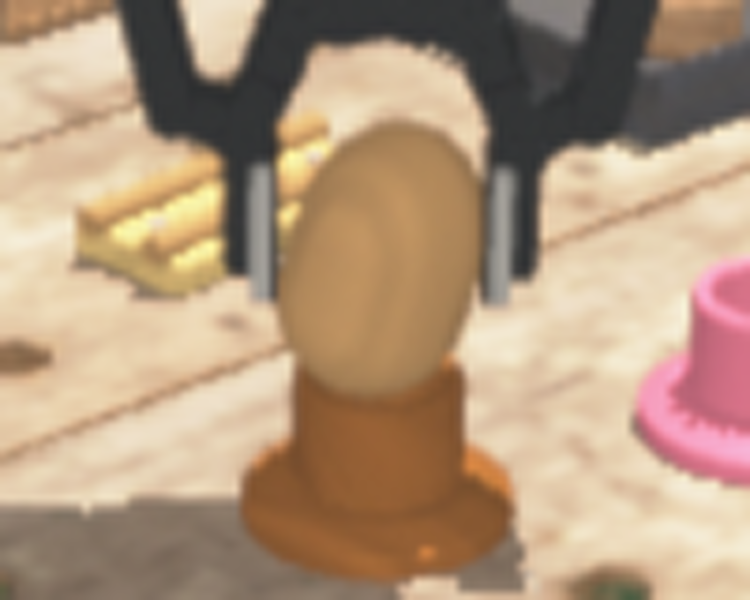

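Both pads jammed on the tilted egg at about 78°. Better to use the fingertips on the dome near the top, where the lever is long, so closing centres the tip over the cup axis.

Call:
drive_tool --plan '[[[0, 0, 0, 0, 5.6], [0, 0, 0, 0, 6.2], [0, 0, -1.5, 0, 6.2], [0, 0, -1.3, 0, 6.2], [0, 0, 0, 0, 6.2], [0, 0, 0, 0, 5.6], [0, 0, -0.1, 0, 5.2], [0, 0, 0, 0, 5.0]]]'

```text
time_s: 31.25
ee_pos: [0.3852, 0.3093, 0.2614]
ee_rot: [-0.0, 0.356, 0.935, -0.0]
contact_force: [-0.1, -1.2, 0.2]
opening: 0.585
```

```bash
python3 -c "
from h import *
status(.385,.3095,.107,48);c=save('scene','s38')
cv2.imwrite('pics/s38c.png',cv2.resize(c['img'][194:274,235:335,::-1],None,fx=7.5,fy=7.5,interpolation=2))
"
```

```text
t 31.25 tcp [0.3852 0.3093 0.2614] jaw 48.3 tilt 0.04 F [-0.1 -1.2  0.2] open 49.9mm q [-1.11  0.34  0.35  2.15 -0.18  0.68  0.22]
shift tool cm [ 0.02  0.01 -0.06] turn 0.3
```

View pics/s38c.png

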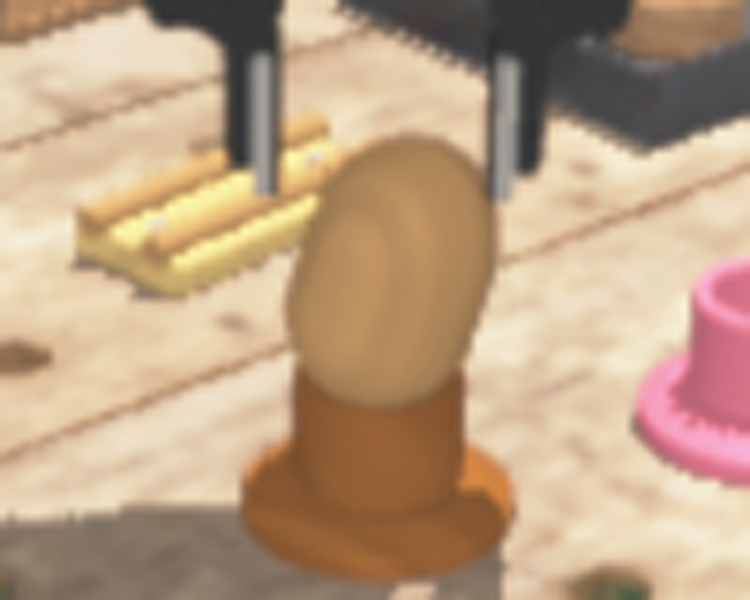

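Call:
drive_tool --plan '[[[0, 0, 0, 0, 4.9], [0, 0, -0.05, 0, 4.8], [0, 0, -0.05, 0, 4.7], [0, 0, 0, 0, 4.6], [0, 0, 0, 0, 4.5], [0, 0, 0, 0, 4.4], [0, 0, 0, 0, 4.4]]]'

```text
time_s: 32.0
ee_pos: [0.385, 0.309, 0.2627]
ee_rot: [-0.0, 0.356, 0.934, -0.001]
contact_force: [-4.5, -5.0, 9.2]
opening: 0.519
```

```bash
python3 -c "
from h import *
status(.385,.3095,.107,48);c=save('scene','s39')
cv2.imwrite('pics/s39c.png',cv2.resize(c['img'][194:274,235:335,::-1],None,fx=7.5,fy=7.5,interpolation=2))
"
```

```text
t 32.00 tcp [0.385  0.309  0.2627] jaw 48.3 tilt 0.08 F [-4.5 -5.   9.2] open 44.3mm q [-1.11  0.34  0.36  2.15 -0.18  0.69  0.22]
shift tool cm [0.03 0.06 0.07] turn 0.3
```

View pics/s39c.png

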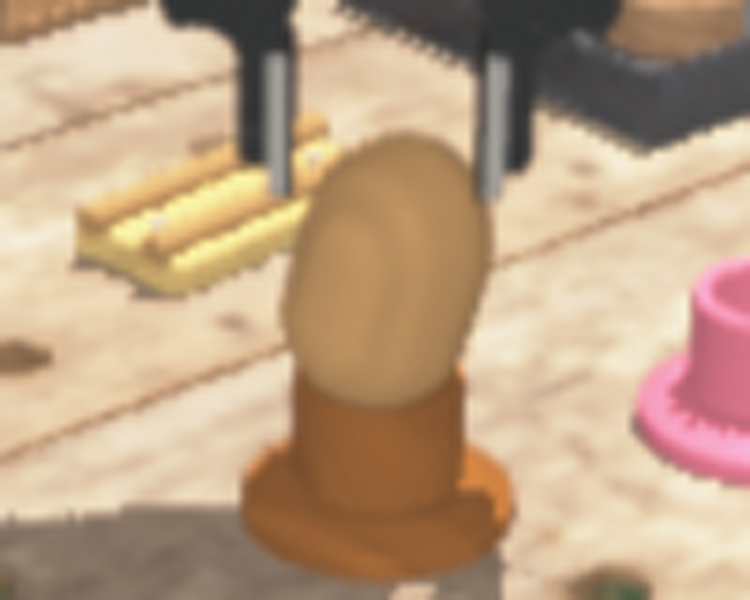

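Downward friction still holds it back. I'll switch to a one-finger push: jaws wider, the finger on the leaning side pressing sideways while the hand rises.

Call:
drive_tool --plan '[[[0, 0, 0, 0, 5.2], [0, 0, 0, 0, 6.2], [0, 0, 1.0, 0, 6.2], [0, 0, 0.7, 0, 6.2], [0, 0.4, 0, 0, 6.2], [0, 0.2, -0.2, 0, 6.2], [0, 0.2, -0.3, 0, 6.2], [0, 0, 0, 0, 6.2]]]'

```text
time_s: 32.85
ee_pos: [0.391, 0.3157, 0.2513]
ee_rot: [0.0, 0.356, 0.934, 0.0]
contact_force: [0.7, 0.2, 0.3]
opening: 0.726
```

```bash
python3 -c "
from h import *
status(.385,.3095,.107,48);c=save('scene','s40')
cv2.imwrite('pics/s40c.png',cv2.resize(c['img'][194:274,235:335,::-1],None,fx=7.5,fy=7.5,interpolation=2))
"
```

```text
t 32.85 tcp [0.391  0.3157 0.2513] jaw 48.3 tilt 0.06 F [0.7 0.2 0.3] open 62.0mm q [-1.1   0.37  0.35  2.14 -0.2   0.67  0.23]
shift tool cm [ 0.04 -0.88 -1.07] turn 0.3
```

View pics/s40c.png

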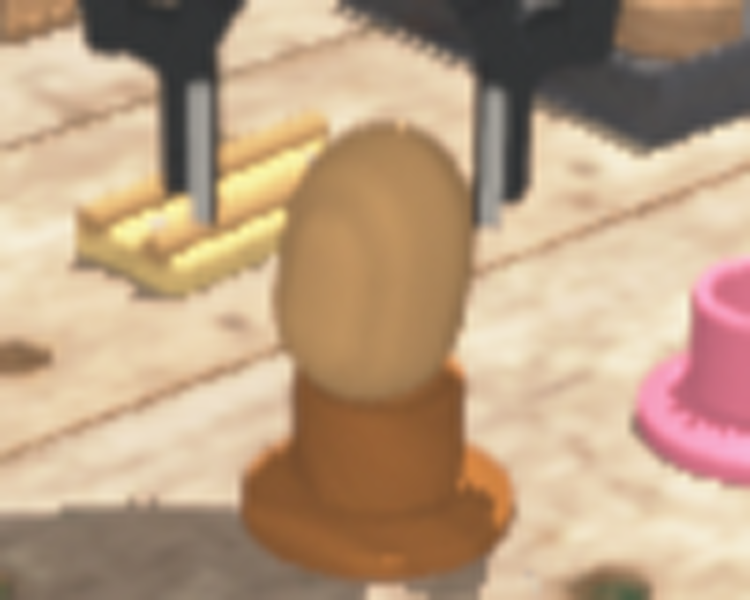

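Call:
drive_tool --plan '[[[0, 0.2, -0.3, 0, 6.2], [0, 0.15, -0.3, 0, 6.2], [0, 0, 0, 0, 6.2], [0, -0.7, 0, 0, 6.2], [0, -0.3, 0, 0, 6.2], [0, 0, 0, 0, 6.2]]]'

```text
time_s: 33.5
ee_pos: [0.3859, 0.3099, 0.2567]
ee_rot: [-0.0, 0.356, 0.934, -0.0]
contact_force: [0.4, -0.4, 0.4]
opening: 0.725
```

```bash
python3 -c "
from h import *
status(.385,.3095,.107,48);c=save('scene','s41')
cv2.imwrite('pics/s41c.png',cv2.resize(c['img'][194:274,235:335,::-1],None,fx=7.5,fy=7.5,interpolation=2))
"
```

```text
t 33.50 tcp [0.3859 0.3099 0.2567] jaw 48.3 tilt 0.03 F [ 0.4 -0.4  0.4] open 61.9mm q [-1.1   0.35  0.35  2.15 -0.19  0.67  0.22]
shift tool cm [ 0.03 -0.08 -0.53] turn 0.3
```

View pics/s41c.png

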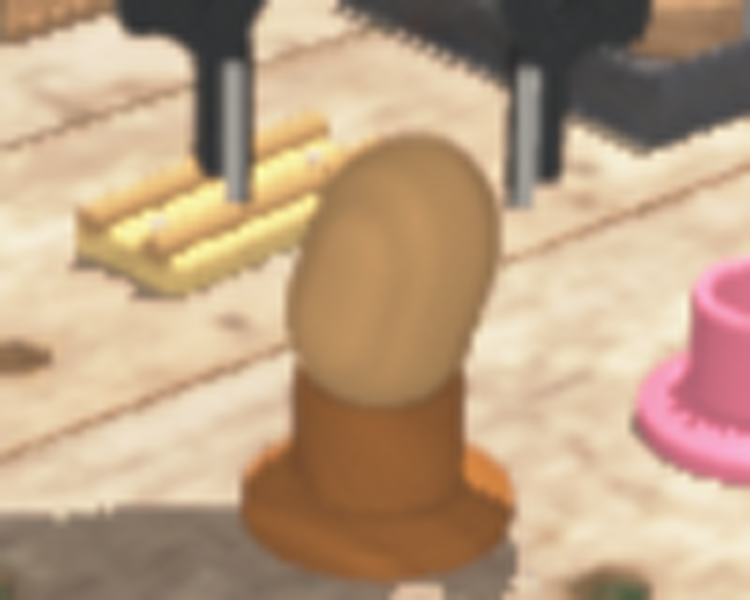

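It fell back to about 73°: with this rim friction the egg tips on the rim edge rather than sliding in its seat. Better plan: regrip it across the tilt plane (jaws at 138°) above the ball centre, push the hand sideways so the rim turns the egg in the grip, then lift and reseat it upright.

Call:
drive_tool --plan '[[[0, 0, -3.5, 0, 7.5], [0, -0.4, -1, -8.5, 7.5], [0, 0, 0, -8.5, 7.5], [0, 0, 0, -8.5, 7.5], [0, 0, 0, -8.5, 7.5], [0, 0, 0, -8.5, 7.5], [0, 0, 0, -8.5, 7.5], [0, 0, 0, -8.5, 7.5]]]'

```text
time_s: 34.35
ee_pos: [0.3837, 0.3075, 0.3017]
ee_rot: [0.0, -0.158, 0.987, 0.0]
contact_force: [-0.4, -0.6, 0.2]
opening: 0.874
```

Call:
drive_tool --plan '[[[0, 0, 0, -8.5, 7.5], [0, 0, 0, -8.5, 7.5], [0, 0, 0, -8.5, 7.5], [0, 0, 0, -5, 7.5], [0, 0, 0, 0, 7.5]]]'

```text
time_s: 34.85
ee_pos: [0.3837, 0.3075, 0.3017]
ee_rot: [0.0, -0.41, 0.912, 0.0]
contact_force: [0.1, 0.3, -0.4]
opening: 0.876
```

```bash
python3 -c "
from h import *
status(.3817,.3058,.072,138);save('wrist','w42')
"
```

```text
t 34.85 tcp [0.3837 0.3075 0.3017] jaw 138.4 tilt 0.01 F [ 0.1  0.3 -0.4] open 74.8mm q [-0.88  0.26  0.08  2.11 -0.03  0.77  1.64]
shift tool cm [0.26 0.04 7.47] turn 0.4
```

View pics/w42.png

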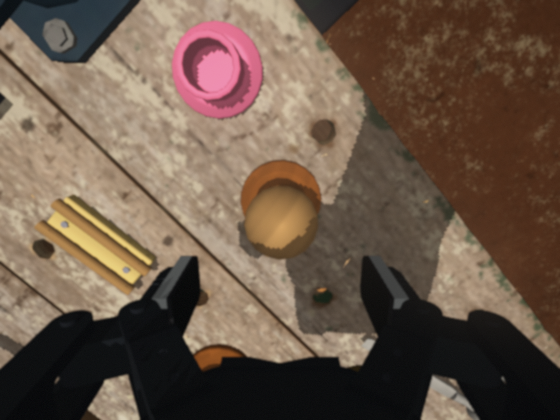

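Call:
drive_tool --plan '[[[0.25, 0, 3, 0, 7.5], [0, 0, 3, 0, 7.5], [0, 0, 1.4, 0, 7.5], [0, 0, 0, 0, 6.5], [0, 0, 0, 0, 5.4], [0, 0, 0, 0, 4.2], [0, 0, 0, 0, 4.2], [0, 0, 0, 0, 4.2]]]' --squeeze 20

```text
time_s: 35.7
ee_pos: [0.3821, 0.3059, 0.2285]
ee_rot: [0.001, -0.409, 0.913, 0.0]
contact_force: [-2.2, 1.2, 5.3]
opening: 0.555
```

```bash
python3 -c "
from h import *
status(.3817,.3058,.072,138);side('s43');save('wrist','w43')
"
```

```text
t 35.70 tcp [0.3821 0.3059 0.2285] jaw 138.3 tilt 0.08 F [-2.2  1.2  5.3] open 47.4mm q [-0.87  0.38  0.07  2.16 -0.05  0.6   1.65]
shift tool cm [0.06 0.02 0.15] turn 0.3
grip [384. 310.] up30 [386. 199.] fwd30 [506. 313.]
```

View pics/s43c.png

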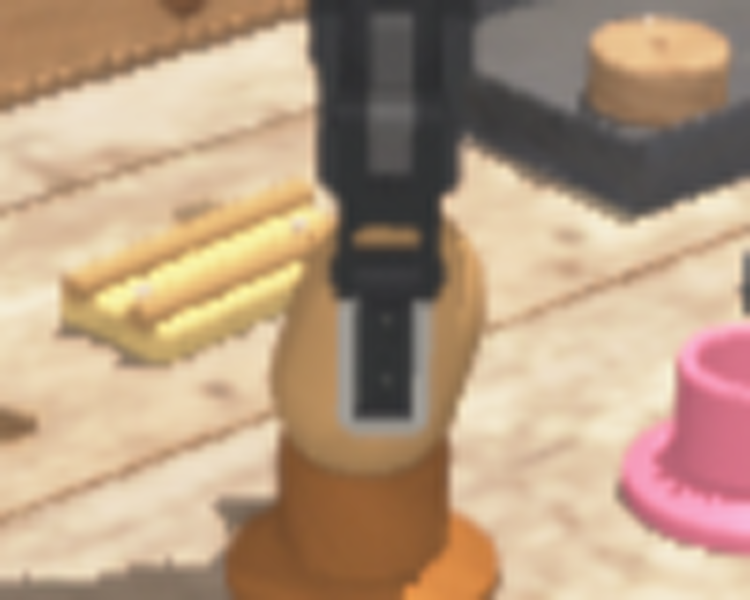

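Gripped flush on the band. Now I'll push the hand back (image left) so the rim turns the egg.

Call:
drive_tool --plan '[[[-0.25, 0, 0, 0, 4.2], [-0.25, 0, 0, 0, 4.2], [-0.2, 0, 0, 0, 4.2], [0, 0, 0, 0, 4.2]]]'

```text
time_s: 36.2
ee_pos: [0.3858, 0.3098, 0.228]
ee_rot: [-0.002, -0.409, 0.913, -0.001]
contact_force: [-11.0, -9.7, 19.8]
opening: 0.554
```

```bash
python3 -c "
from h import *
status(.3817,.3058,.072,138);side('s44')
"
```

```text
t 36.20 tcp [0.3858 0.3098 0.228 ] jaw 138.3 tilt 0.21 F [-11.   -9.7  19.8] open 47.3mm q [-0.87  0.38  0.07  2.15 -0.05  0.61  1.65]
shift tool cm [0.52 0.03 0.1 ] turn 0.3
grip [384. 304.] up30 [387. 193.] fwd30 [507. 306.]
```

View pics/s44c.png

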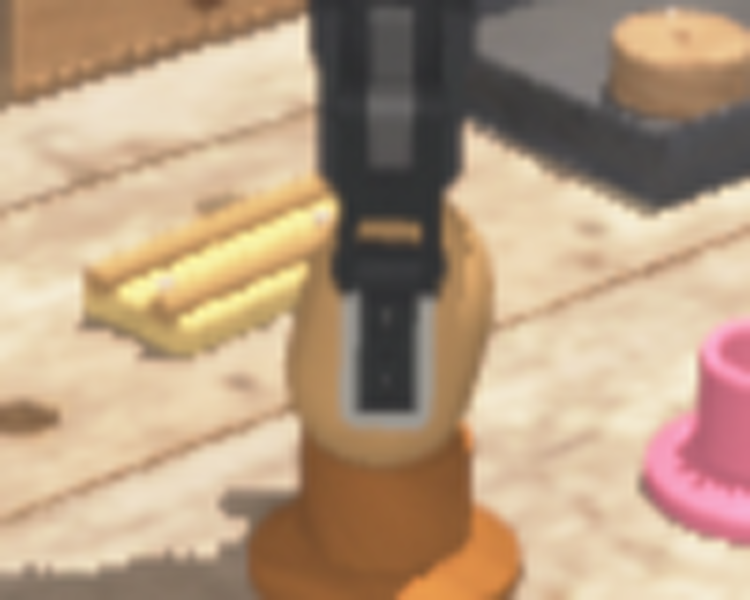

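Call:
drive_tool --plan '[[[-0.25, 0, 0, 0, 4.2], [-0.25, 0, 0, 0, 4.2], [-0.1, 0, 0, 0, 4.2], [0, 0, 0, 0, 4.2]]]'

```text
time_s: 36.65
ee_pos: [0.3899, 0.3144, 0.228]
ee_rot: [-0.001, -0.409, 0.913, -0.0]
contact_force: [-8.8, -8.0, 16.6]
opening: 0.551
```

```bash
python3 -c "
from h import *
status(.3817,.3058,.072,138);side('s45')
"
```

```text
t 36.65 tcp [0.3899 0.3144 0.228 ] jaw 138.3 tilt 0.17 F [-8.8 -8.  16.6] open 47.0mm q [-0.87  0.39  0.07  2.14 -0.05  0.62  1.65]
shift tool cm [1.15 0.04 0.1 ] turn 0.3
grip [381. 303.] up30 [383. 192.] fwd30 [504. 305.]
```

View pics/s45c.png

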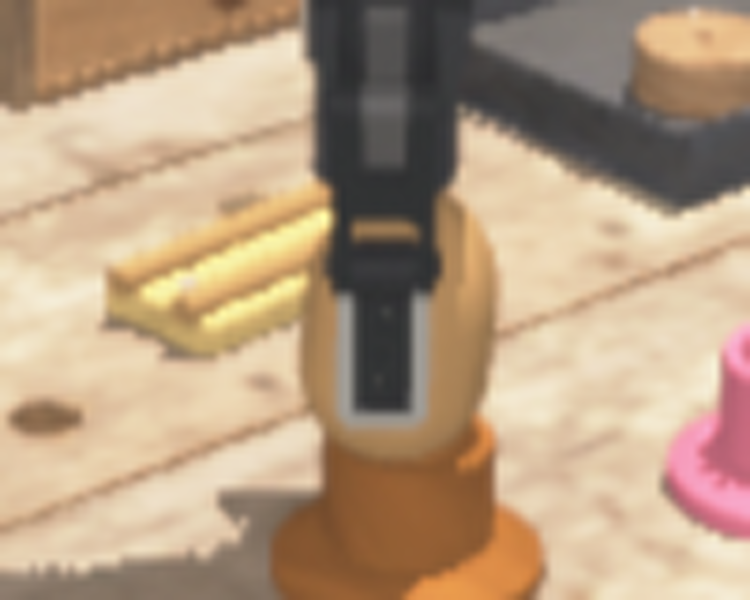

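It now looks upright: 48 mm wide, flanks at columns 303 and 495. Lifting to check the angle in the grip.

Call:
drive_tool --plan '[[[0, 0, -1, 0, 4.2], [0, 0, -1, 0, 4.2], [0.25, 0, -1, 0, 4.2], [0, 0, 0, 0, 4.2], [0, 0, 0, 0, 4.2]]]'

```text
time_s: 37.2
ee_pos: [0.389, 0.3135, 0.2581]
ee_rot: [0.0, -0.409, 0.913, 0.0]
contact_force: [0.2, -0.4, -1.0]
opening: 0.552
```

```bash
python3 -c "
from h import *
status(.3879,.3128,.072,138);side('s46')
"
```

```text
t 37.20 tcp [0.389  0.3135 0.2581] jaw 138.3 tilt 0.06 F [ 0.2 -0.4 -1. ] open 47.1mm q [-0.87  0.34  0.08  2.12 -0.04  0.68  1.64]
shift tool cm [0.15 0.03 3.11] turn 0.3
grip [382. 306.] up30 [384. 191.] fwd30 [506. 308.]
```

View pics/s46c.png

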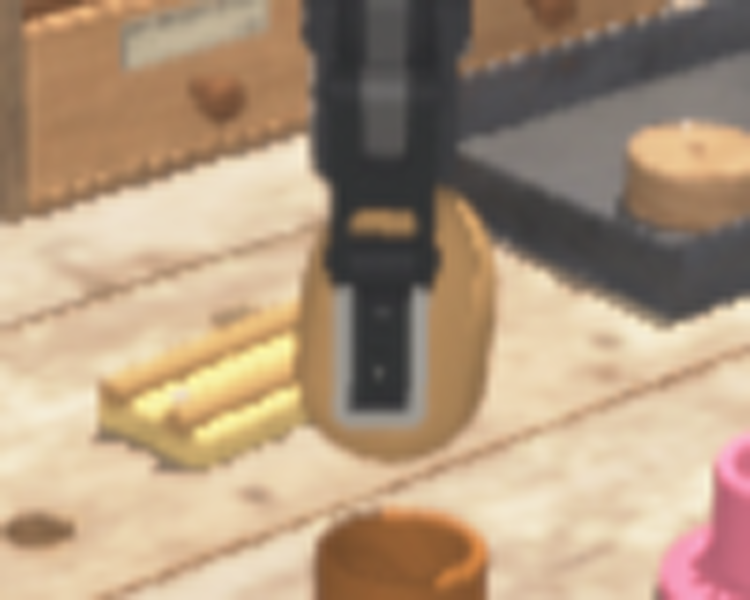

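```bash
python3 -c "
from h import *
c=load('s46'); s=observe(); u,v=map(int,proj(c,s['ee_pos']-[0,0,.153])); print(u,v)
im=cv2.resize(c['img'][v-25:v+30,u-20:u+25,::-1],None,fx=10.5,fy=10.5,interpolation=2)
cv2.imwrite('pics/s46z.png',im)
# vertical direction at this place
print(proj(c,[.386,.310,.07]),proj(c,[.386,.310,.11]))
"
```

```text
282 211
[284.59916423 228.50420961] [284.98271068 208.71214205]
```

View pics/s46z.png

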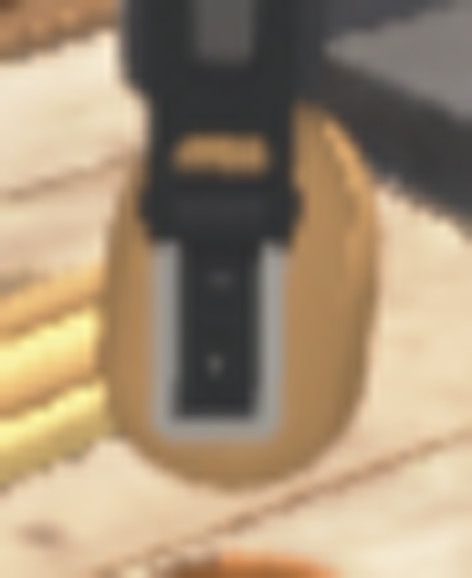

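There is still about 4° of lean to the image right. One more small push against the rim.

Call:
drive_tool --plan '[[[0, 0, 1.5, 0, 4.2], [0, 0, 1, 0, 4.2], [0, 0, 0.5, 0, 4.2], [-0.2, 0, 0, 0, 4.2], [-0.2, 0, 0, 0, 4.2], [0, 0, 0, 0, 4.2]]]'

```text
time_s: 37.85
ee_pos: [0.3908, 0.3156, 0.2272]
ee_rot: [-0.002, -0.409, 0.913, -0.001]
contact_force: [-7.3, -6.2, 9.5]
opening: 0.554
```

```bash
python3 -c "
from h import *
status(.3879,.3128,.072,138);side('s47')
"
```

```text
t 37.85 tcp [0.3908 0.3156 0.2272] jaw 138.3 tilt 0.24 F [-7.3 -6.2  9.5] open 47.3mm q [-0.87  0.4   0.07  2.13 -0.05  0.62  1.65]
shift tool cm [0.34 0.03 0.02] turn 0.3
grip [383. 307.] up30 [385. 195.] fwd30 [505. 308.]
```

View pics/s47c.png

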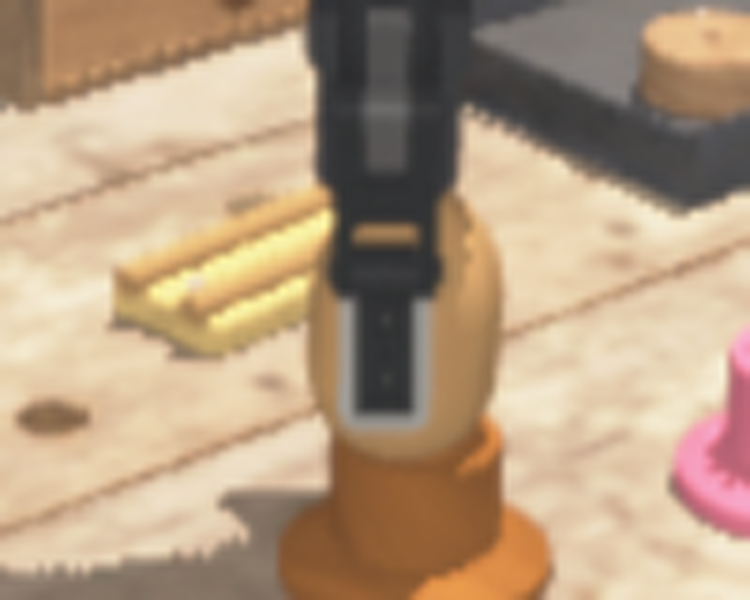

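Call:
drive_tool --plan '[[[-0.2, 0, 0, 0, 4.2], [0, 0, 0, 0, 4.2], [0, 0, -1, 0, 4.2], [0.2, 0, -1.2, 0, 4.2], [0, 0, 0, 0, 4.2], [0, 0, 0, 0, 4.2]]]'

```text
time_s: 38.5
ee_pos: [0.3917, 0.3166, 0.2502]
ee_rot: [0.001, -0.409, 0.913, 0.0]
contact_force: [-0.2, -0.8, -1.1]
opening: 0.555
```

```bash
cat >> h.py <<'E'
def zoom(fn,dz=.153):
    c=save('scene',fn); s=observe(); u,v=map(int,proj(c,s['ee_pos']-[0,0,dz]))
    cv2.imwrite('pics/'+fn+'z.png',cv2.resize(c['img'][v-25:v+30,u-25:u+30,::-1],None,fx=10.5,fy=10.5,interpolation=2))
E
python3 -c "
from h import *
status(.3879,.3128,.072,138);zoom('s48')
"
```

```text
t 38.50 tcp [0.3917 0.3166 0.2502] jaw 138.3 tilt 0.07 F [-0.2 -0.8 -1.1] open 47.4mm q [-0.87  0.36  0.08  2.12 -0.04  0.66  1.65]
shift tool cm [0.56 0.04 2.32] turn 0.3
```

View pics/s48z.png

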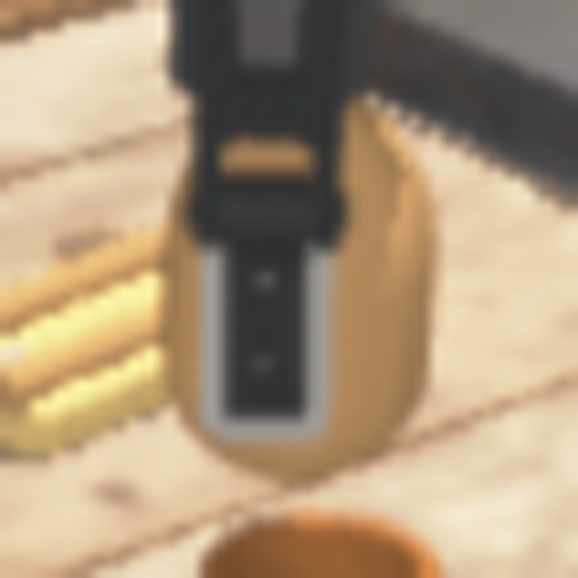

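```bash
python3 -c "
from h import *
c=load('s48'); s=observe(); p=s['ee_pos']-[0,0,.153]; M=rot(s).as_matrix()
uu=int(proj(c,p)[0]); bx=uu-25+299/10.5-.45
print('ball col',bx,'cup col at that height',proj(c,[.385,.3095,p[2]])[0],'px/mm',(proj(c,p+.03*M[:,0])-proj(c,p))[0]/30)
d=load('s46');cc=d['img']
"
```

```text
ball col 283.0261904761905 cup col at that height 285.4246618829745 px/mm 0.549382860105707
```

The residual lean is about 2°. The ball is 4.4 mm short of centre. I'll move 3.5 mm and lower; the rim's contact takes out the remainder.

Call:
drive_tool --plan '[[[0.35, 0, 0, 0, 4.2], [0, 0, 0.8, 0, 4.2], [0, 0, 0.7, 0, 4.2], [0, 0, 0.2, 0, 4.2], [0, 0, 0, 0, 4.2]]]'

```text
time_s: 39.05
ee_pos: [0.3892, 0.3137, 0.232]
ee_rot: [-0.001, -0.409, 0.913, -0.0]
contact_force: [0.4, 0.4, -0.5]
opening: 0.548
```

Call:
drive_tool --plan '[[[0, 0, 0.2, 0, 4.2], [0, 0, 0.1, 0, 4.2], [0, 0, 0, 0, 4.2]]]'

```text
time_s: 39.35
ee_pos: [0.3893, 0.3138, 0.2297]
ee_rot: [-0.0, -0.409, 0.913, -0.0]
contact_force: [-0.4, 0.6, -0.5]
opening: 0.555
```

```bash
python3 -c "
from h import *
status(.3879,.3128,.072,138);zoom('s49')
"
```

```text
t 39.35 tcp [0.3893 0.3138 0.2297] jaw 138.3 tilt 0.00 F [-0.4  0.6 -0.5] open 47.4mm q [-0.87  0.39  0.07  2.14 -0.05  0.62  1.65]
shift tool cm [0.17 0.03 0.27] turn 0.3
```

View pics/s49z.png

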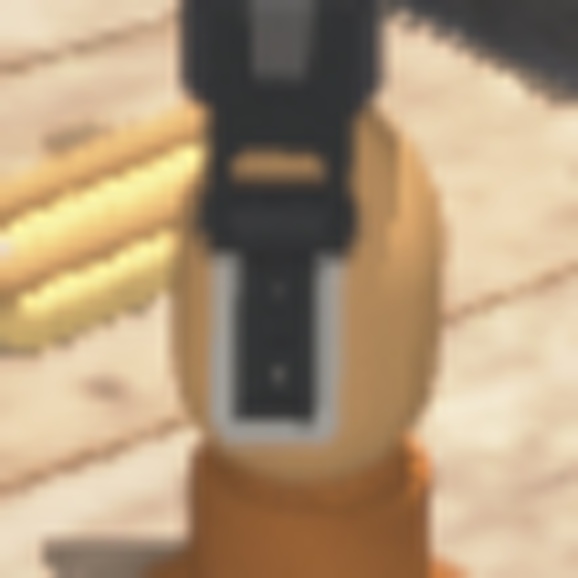

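Call:
drive_tool --plan '[[[0, 0, 0.15, 0, 4.2], [0, 0, 0, 0, 4.2]]]'

```text
time_s: 39.6
ee_pos: [0.3892, 0.3138, 0.2281]
ee_rot: [-0.0, -0.409, 0.912, -0.0]
contact_force: [0.2, -0.0, -0.9]
opening: 0.552
```

Call:
drive_tool --plan '[[[0, 0, 0.15, 0, 4.2], [0, 0, 0, 0, 4.2]]]'

```text
time_s: 39.8
ee_pos: [0.3892, 0.3138, 0.2266]
ee_rot: [-0.0, -0.409, 0.913, -0.0]
contact_force: [-0.3, 0.1, -0.8]
opening: 0.553
```

Call:
drive_tool --plan '[[[0, 0, 0.15, 0, 4.2], [0, 0, 0, 0, 4.2]]]'

```text
time_s: 40.0
ee_pos: [0.3893, 0.3139, 0.2253]
ee_rot: [-0.0, -0.409, 0.913, 0.0]
contact_force: [-1.5, -1.0, 4.9]
opening: 0.554
```

Call:
drive_tool --plan '[[[0, 0, 0.15, 0, 4.2], [0, 0, 0, 0, 4.2]]]'

```text
time_s: 40.2
ee_pos: [0.3891, 0.314, 0.2243]
ee_rot: [-0.0, -0.409, 0.912, 0.0]
contact_force: [-6.6, -3.2, 19.2]
opening: 0.554
```

```bash
python3 -c "
from h import *
status(.3879,.3128,.072,138);zoom('s50')
"
```

```text
t 40.20 tcp [0.3891 0.314  0.2243] jaw 138.3 tilt 0.02 F [-6.6 -3.2 19.2] open 47.3mm q [-0.87  0.4   0.07  2.14 -0.05  0.61  1.65]
shift tool cm [ 0.16  0.01 -0.27] turn 0.3
```

View pics/s50z.png

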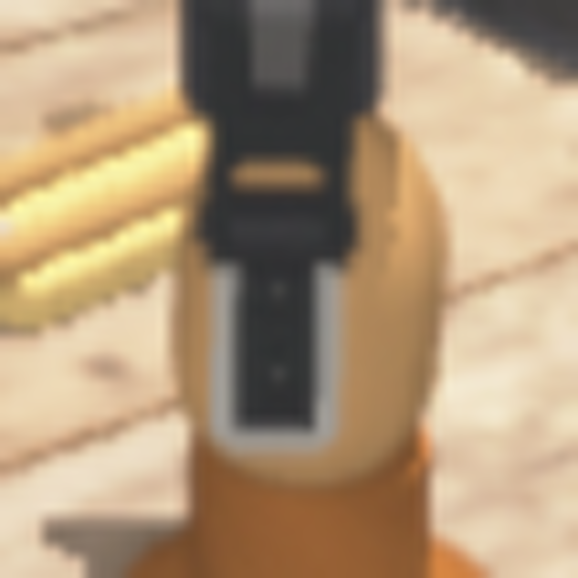

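Seated at 19 N. I'll ease off a little, release and raise.

Call:
drive_tool --plan '[[[0, 0, -0.12, 0, 4.2], [0, 0, 0, 0, 4.2], [0, 0, 0, 0, 4.9], [0, 0, 0, 0, 5.4], [0, 0, 0, 0, 6.5], [0, 0, 0, 0, 7.5], [0, 0, -2, 0, 7.5], [0, 0, -3, 0, 7.5]]]'

```text
time_s: 41.05
ee_pos: [0.3889, 0.3135, 0.2742]
ee_rot: [-0.002, -0.409, 0.912, -0.001]
contact_force: [0.1, 0.3, 0.1]
opening: 0.875
```

Call:
drive_tool --plan '[[[0, 0, -4, 0, 7.5], [0, 0, -2, 0, 7.5], [0, 0, 0, 0, 7.5]]]'

```text
time_s: 41.35
ee_pos: [0.3899, 0.3143, 0.3377]
ee_rot: [0.002, -0.409, 0.913, 0.001]
contact_force: [0.3, 0.4, -0.3]
opening: 0.872
```

```bash
python3 -c "
from h import *
status(.385,.3095,.072,138);c=save('scene','s51');save('wrist','w51')
cv2.imwrite('pics/s51z.png',cv2.resize(c['img'][200:270,255:315,::-1],None,fx=8.5,fy=8.5,interpolation=2))
cv2.imwrite('pics/s51y.png',cv2.resize(c['img'][185:255,160:220,::-1],None,fx=8.5,fy=8.5,interpolation=2))
"
```

```text
t 41.35 tcp [0.3899 0.3143 0.3377] jaw 138.3 tilt 0.27 F [ 0.3  0.4 -0.3] open 74.5mm q [-0.88  0.22  0.09  2.06 -0.03  0.86  1.63]
shift tool cm [ 0.81  0.04 11.07] turn 0.3
```

View pics/s51z.png

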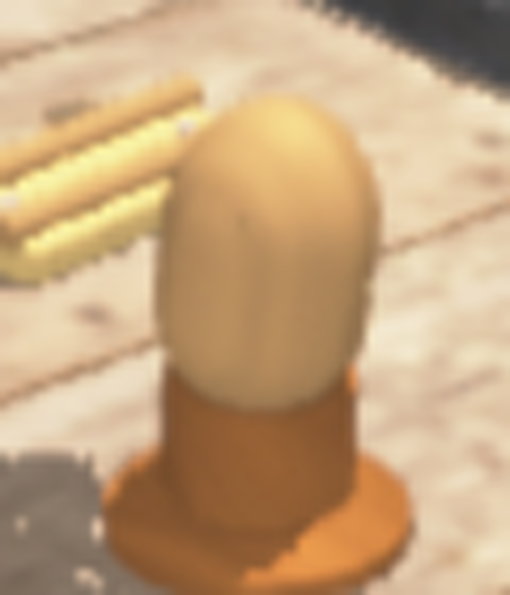

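View pics/w51.png

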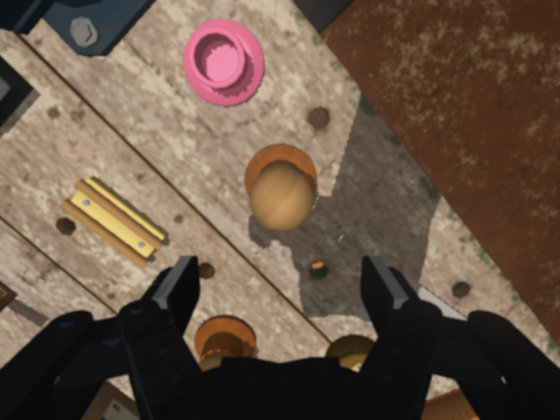

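View pics/s51y.png

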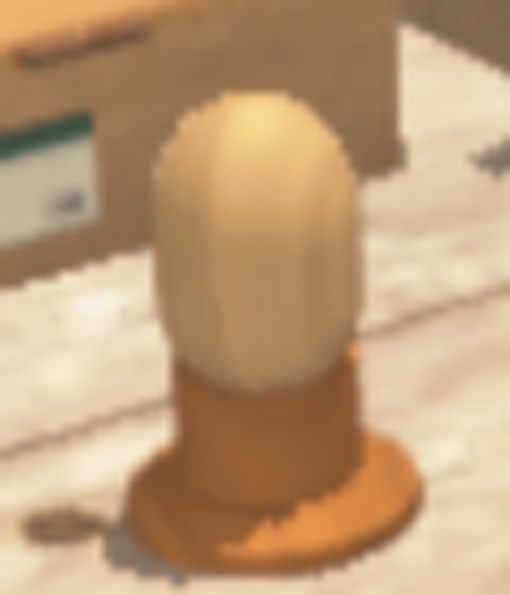

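Standing, but compared with the finished egg (second crop, symmetric) it seems to lean a few degrees to the right. I'll measure that.

```bash
python3 -c "
from h import *
c=load('s51')
g=cv2.GaussianBlur(c['img'],(0,0),.6).astype(float)
def mids(x0,x1,rows,base):
    out=[]
    for r in rows:
        row=g[r,:,:]; 
        d=np.linalg.norm(np.diff(row,axis=0),axis=1)
        def pk(a,b):
            i=a+np.argmax(d[a:b]); w=d[i-1:i+2]; return i+.5+(w[2]-w[0])/(2*(2*w[1]-w[0]-w[2])+1e-9)
        l,rr=pk(*x0),pk(*x1); out.append((r,round(l,1),round(rr,1),round((l+rr)/2,2)))
    return out
print('new'); [print(m) for m in mids((271,279),(293,302),range(222,242,2),0)]
for z in (.05,.07,.09,.105): print(z,proj(c,[.385,.3095,z]))
print('done'); [print(m) for m in mids((174,182),(198,206),range(206,224,2),0)]
for z in (.05,.07,.09,.105): print(z,proj(c,[.555,.4065,z]))
"
```

```text
new
(222, np.float64(274.1), np.float64(299.2), np.float64(286.64))
(224, np.float64(273.3), np.float64(299.5), np.float64(286.4))
(226, np.float64(273.1), np.float64(299.4), np.float64(286.28))
(228, np.float64(272.9), np.float64(299.3), np.float64(286.1))
(230, np.float64(272.7), np.float64(299.0), np.float64(285.86))
(232, np.float64(272.6), np.float64(298.5), np.float64(285.56))
(234, np.float64(272.5), np.float64(298.3), np.float64(285.41))
(236, np.float64(272.5), np.float64(298.0), np.float64(285.27))
(238, np.float64(272.7), np.float64(297.6), np.float64(285.15))
(240, np.float64(273.6), np.float64(297.4), np.float64(285.47))
0.05 [284.96986241 238.25093529]
0.07 [285.1615976 228.6149056]
0.09 [285.35679048 218.80510291]
0.105 [285.5055109  211.33086537]
done
(206, np.float64(177.6), np.float64(202.5), np.float64(190.05))
(208, np.float64(177.7), np.float64(202.0), np.float64(189.82))
(210, np.float64(177.6), np.float64(202.3), np.float64(189.97))
(212, np.float64(177.6), np.float64(202.2), np.float64(189.89))
(214, np.float64(177.6), np.float64(202.3), np.float64(189.92))
(216, np.float64(177.6), np.float64(202.3), np.float64(189.96))
(218, np.float64(177.6), np.float64(202.4), np.float64(189.99))
(220, np.float64(177.8), np.float64(202.3), np.float64(190.04))
(222, np.float64(178.4), np.float64(201.7), np.float64(190.04))
0.05 [190.95661458 221.8264915 ]
0.07 [190.34513391 212.60059297]
0.09 [189.72325908 203.21786941]
0.105 [189.24987134 196.07548946]
```

```bash
python3 -c "
from h import *
def pts(tilt,az):
    P=[]
    for x in np.linspace(0,72,60):
        r=np.sqrt(max(0,576-(24-x)**2)) if x<24 else 24 if x<42 else 24*np.sqrt(max(0,1-((x-42)/30)**2))
        for a in np.linspace(0,2*np.pi,72): P.append([r*np.cos(a),r*np.sin(a),x-24])
    P=np.array(P)/1000
    ax=np.array([-np.sin(az),np.cos(az),0]); return R.from_rotvec(ax*np.radians(tilt)).apply(P)+[.385,.3095,.057]
for f in('s51','w51'):
  c=load(f)
  for t,az in((0,0),(4,228),(4,138)):
    q=np.array([proj(c,p) for p in pts(t,np.radians(az))]); print(f,t,az,'x',q[:,0].min().round(1),q[:,0].max().round(1),'y',q[:,1].min().round(1),q[:,1].max().round(1), 'apex',proj(c,pts(t,np.radians(az))[-1]).round(1))
c=load('w51');cv2.imwrite('pics/w51z.png',cv2.resize(c['img'][135:240,230:335,::-1],None,fx=5.7,fy=5.7,interpolation=2))
c=load('s51');cv2.imwrite('pics/s51t.png',cv2.resize(c['img'][200:240,265:310,::-1],None,fx=13,fy=13,interpolation=0))
"
```

```text
s51 0 0 x 272.1 298.3 y 210.4 247.9 apex [285.5 211.3]
s51 4 228 x 272.1 299.0 y 210.4 247.9 apex [287.4 211.4]
s51 4 138 x 272.1 298.3 y 210.8 247.9 apex [285.5 212.2]
w51 0 0 x 248.4 312.9 y 163.3 232.9 apex [280.7 212. ]
w51 4 228 x 248.4 313.0 y 163.3 230.9 apex [280.8 207.1]
w51 4 138 x 250.2 314.8 y 163.3 232.9 apex [285.8 212. ]
```

View pics/w51z.png

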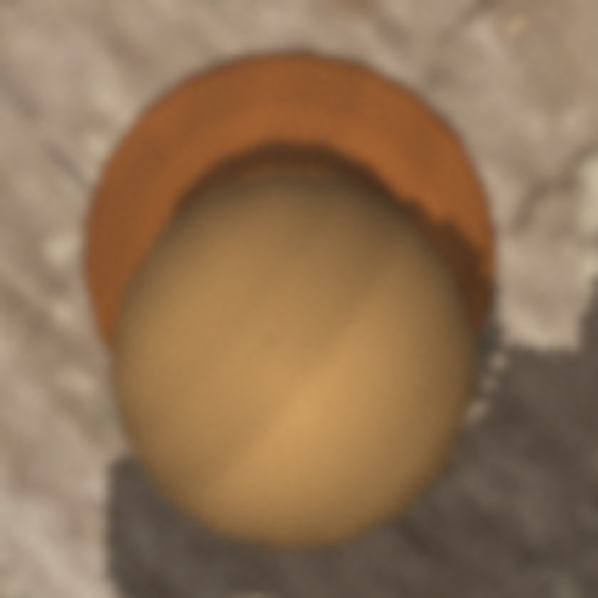

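View pics/s51t.png

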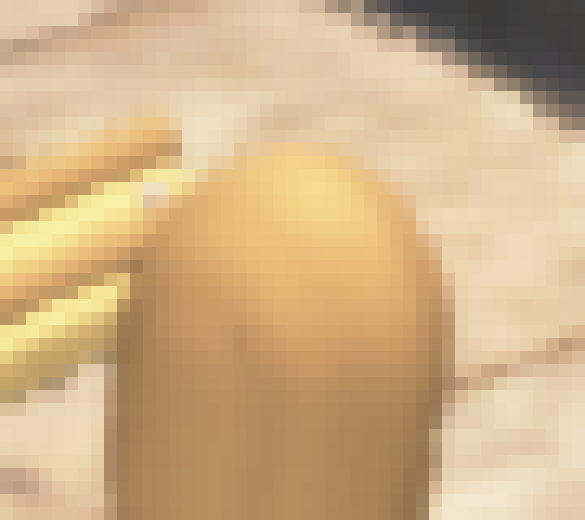

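Wrist extents and the scene apex both show about 4-5° lean toward 228° and about 0° the other way. There are 16 s left, so I'll repeat the regrip and push once more, with a slight overshoot.

Call:
drive_tool --plan '[[[0.35, 0, 4, 0, 7.5], [0.3, 0, 4, 0, 7.5], [0, 0, 2, 0, 7.5], [0, 0, 0.75, 0, 7.0], [0, 0, 0, 0, 5.6], [0, 0, 0, 0, 4.2], [0, 0, 0, 0, 4.2], [0, 0, 0, 0, 4.2]]]'

```text
time_s: 42.25
ee_pos: [0.3852, 0.3092, 0.2283]
ee_rot: [0.001, -0.409, 0.912, 0.0]
contact_force: [0.6, 0.4, -0.9]
opening: 0.553
```

Call:
drive_tool --plan '[[[-0.25, 0, 0, 0, 4.2], [-0.25, 0, 0, 0, 4.2], [-0.15, 0, 0, 0, 4.2], [0, 0, 0, 0, 4.2]]]'

```text
time_s: 42.65
ee_pos: [0.3888, 0.3131, 0.2278]
ee_rot: [-0.001, -0.409, 0.913, -0.0]
contact_force: [-8.5, -7.8, 14.8]
opening: 0.556
```

```bash
cat >> h.py <<'E'
def lean(c,r0,r1,L,Rr):
    g=cv2.GaussianBlur(c['img'],(0,0),.6).astype(float); o=[]
    for r in range(r0,r1):
        d=np.linalg.norm(np.diff(g[r],axis=0),axis=1)
        def pk(a,b):
            i=a+np.argmax(d[a:b]); w=d[i-1:i+2]; return i+.5+(w[2]-w[0])/(2*(2*w[1]-w[0]-w[2])+1e-9)
        o.append((r,pk(*L),pk(*Rr)))
    o=np.array(o); m=o[:,1:].mean(1); k=np.polyfit(o[:,0],m,1)[0]
    print(np.round(o,1).tolist()); print('lean right deg %.1f'%np.degrees(np.arctan((-k-.02)*.485/.547)))
E
python3 -c "
from h import *
status(.385,.3095,.072,138);zoom('s52')
"
```

```text
t 42.65 tcp [0.3888 0.3131 0.2278] jaw 138.3 tilt 0.15 F [-8.5 -7.8 14.8] open 47.5mm q [-0.87  0.39  0.07  2.14 -0.05  0.62  1.65]
shift tool cm [0.48 0.04 0.08] turn 0.3
```

View pics/s52z.png

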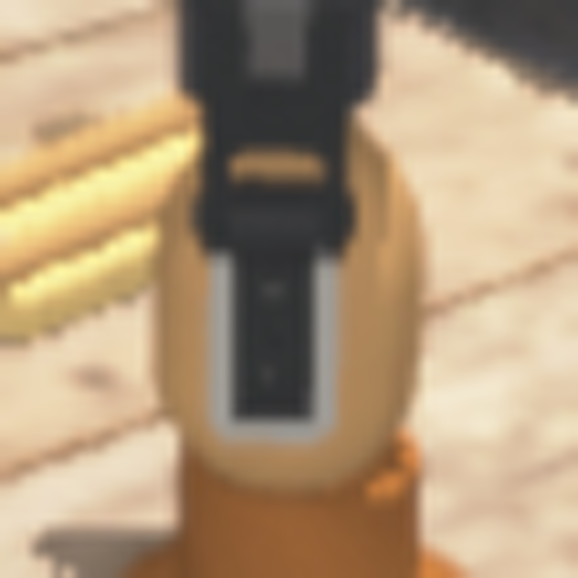

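Call:
drive_tool --plan '[[[-0.2, 0, 0, 0, 4.2], [-0.05, 0, 0, 0, 4.2], [0, 0, -0.8, 0, 4.2], [0.2, 0, -0.7, 0, 4.2], [0, 0, 0, 0, 4.2], [0, 0, 0, 0, 4.2]]]'

```text
time_s: 43.3
ee_pos: [0.3897, 0.3143, 0.2428]
ee_rot: [0.0, -0.409, 0.912, 0.0]
contact_force: [0.0, -0.2, -0.4]
opening: 0.552
```

```bash
python3 -c "
from h import *
status(.385,.3095,.072,138);zoom('s53')
c=load('s53');p=observe()['ee_pos'];u,v=map(int,proj(c,p-[0,0,.153]));print(u,v, proj(c,[.385,.3095,.055]))
"
```

```text
t 43.30 tcp [0.3897 0.3143 0.2428] jaw 138.3 tilt 0.06 F [ 0.  -0.2 -0.4] open 47.1mm q [-0.87  0.37  0.08  2.13 -0.05  0.65  1.65]
shift tool cm [0.69 0.03 1.58] turn 0.3
281 218 [285.01747709 235.85796601]
```

View pics/s53z.png

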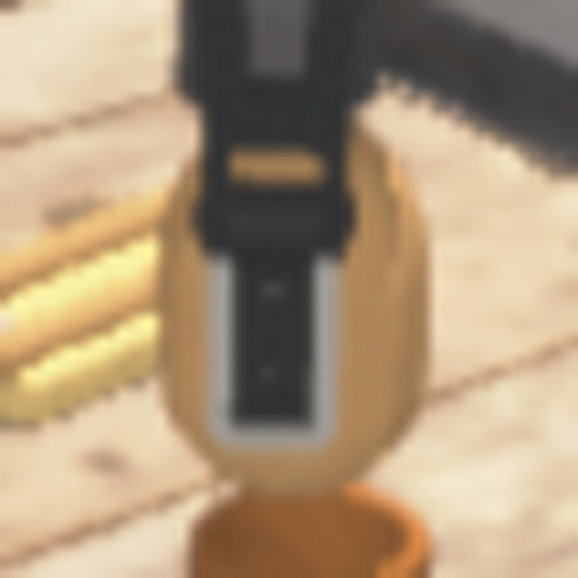

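Vertical now, within about 1° (mid-columns 295, 293.5, 293 going down). Moving 4 mm to centre and seating.

Call:
drive_tool --plan '[[[0.4, 0, 0, 0, 4.2], [0, 0, 0.7, 0, 4.2], [0, 0, 0.4, 0, 4.2], [0, 0, 0.15, 0, 4.2], [0, 0, 0, 0, 4.2]]]'

```text
time_s: 43.85
ee_pos: [0.3869, 0.3112, 0.2294]
ee_rot: [-0.0, -0.409, 0.913, -0.0]
contact_force: [0.6, -0.3, -1.7]
opening: 0.549
```

```bash
python3 -c "
from h import *
status(.385,.3095,.072,138);zoom('s54')
"
```

```text
t 43.85 tcp [0.3869 0.3112 0.2294] jaw 138.3 tilt 0.05 F [ 0.6 -0.3 -1.7] open 46.9mm q [-0.87  0.38  0.07  2.15 -0.05  0.61  1.65]
shift tool cm [0.24 0.03 0.24] turn 0.3
```

View pics/s54z.png

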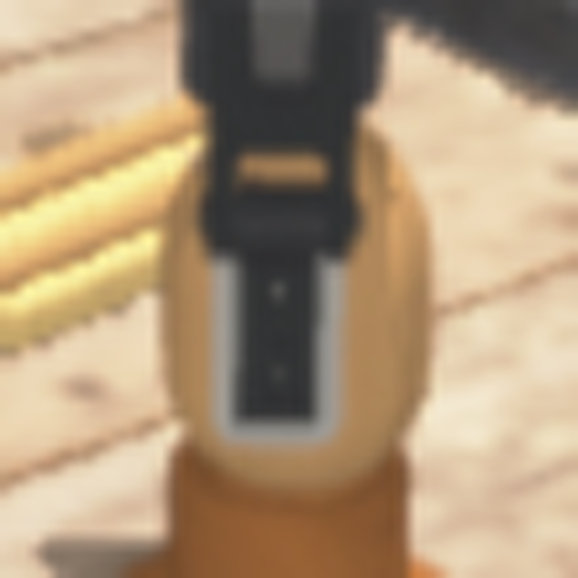

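Call:
drive_tool --plan '[[[-0.07, 0, 0.1, 0, 4.2], [0, 0, 0.1, 0, 4.2], [0, 0, 0, 0, 4.2]]]'

```text
time_s: 44.2
ee_pos: [0.3874, 0.3118, 0.2279]
ee_rot: [-0.0, -0.409, 0.912, -0.0]
contact_force: [-0.6, 0.2, -0.4]
opening: 0.551
```

Call:
drive_tool --plan '[[[0, 0, 0.15, 0, 4.2], [0, 0, 0, 0, 4.2]]]'

```text
time_s: 44.4
ee_pos: [0.3874, 0.3118, 0.2264]
ee_rot: [0.0, -0.409, 0.912, 0.0]
contact_force: [-0.2, 0.4, 1.2]
opening: 0.558
```

Call:
drive_tool --plan '[[[0, 0, 0.1, 0, 4.2], [0, 0, 0, 0, 4.2]]]'

```text
time_s: 44.6
ee_pos: [0.3875, 0.3119, 0.2258]
ee_rot: [0.0, -0.409, 0.912, 0.0]
contact_force: [-3.1, -1.1, 10.1]
opening: 0.55
```

Call:
drive_tool --plan '[[[0, 0, 0, 0, 4.9], [0, 0, 0, 0, 5.4], [0, 0, 0, 0, 6.5], [0, 0, 0, 0, 7.5], [0, 0, -2, 0, 7.5], [0, 0, -4, 0, 7.5], [0, 0, -4, 0, 7.5], [0, 0, 0, 0, 7.5]]]'

```text
time_s: 45.4
ee_pos: [0.3884, 0.3125, 0.33]
ee_rot: [0.003, -0.409, 0.913, 0.001]
contact_force: [0.6, 0.5, -0.4]
opening: 0.875
```

```bash
python3 -c "
from h import *
status(.385,.3095,.072,138);c=save('scene','s55');w=save('wrist','w55')
cv2.imwrite('pics/s55z.png',np.hstack([cv2.resize(c['img'][200:270,255:315,::-1],None,fx=8,fy=8,interpolation=2)]))
print(proj(w,[.385,.3095,.105]),proj(c,[.385,.3095,.105]))
lean(c,222,238,(271,279),(293,302))
cv2.imwrite('pics/w55z.png',cv2.resize(w['img'][135:240,230:335,::-1],None,fx=5.7,fy=5.7,interpolation=2))
"
```

```text
t 45.40 tcp [0.3884 0.3125 0.33  ] jaw 138.3 tilt 0.40 F [ 0.6  0.5 -0.4] open 74.7mm q [-0.89  0.23  0.09  2.08 -0.03  0.83  1.63]
shift tool cm [ 0.63  0.06 10.29] turn 0.3
[280.88357041 219.0158591 ] [285.5055109  211.33086537]
[[222.0, 272.9, 298.1], [223.0, 272.7, 298.3], [224.0, 272.5, 298.4], [225.0, 272.4, 298.4], [226.0, 272.4, 298.4], [227.0, 272.4, 298.4], [228.0, 272.6, 298.4], [229.0, 272.6, 298.4], [230.0, 272.6, 298.7], [231.0, 272.5, 298.5], [232.0, 272.5, 298.4], [233.0, 272.4, 298.4], [234.0, 272.4, 298.3], [235.0, 272.5, 297.9], [236.0, 272.5, 297.7], [237.0, 272.6, 297.6]]
lean right deg 0.1
```

View pics/s55z.png

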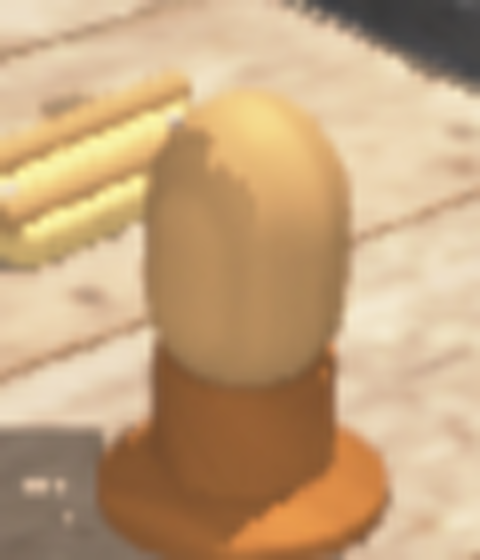

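View pics/w55z.png

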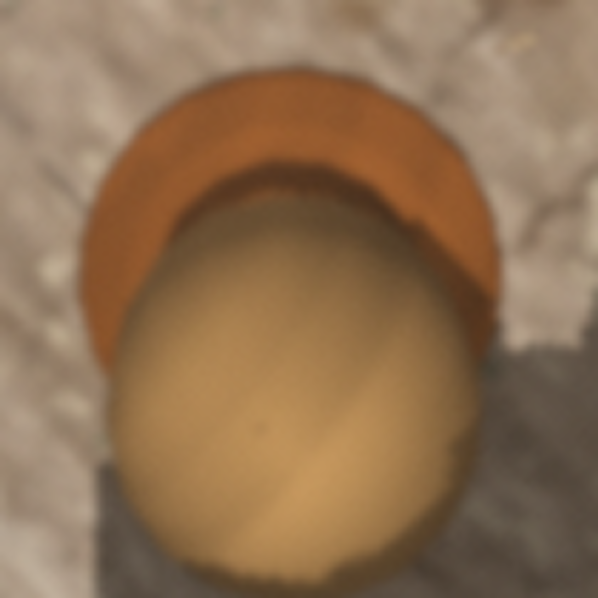

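The egg stands with about 0° lean in the side view, and its outline is centred on the cup in the wrist view (mid column 281 against 280.9 expected). I'll clear the arm and make the final check.

Call:
drive_tool --plan '[[[0, 0, -4, 0, 7.5], [-3, 0, -3, 0, 7.5], [-4, 0, 0, 0, 7.5], [-4, 0, 0, 0, 7.5], [0, 0, 0, 0, 7.5], [0, 0, 0, 0, 7.5]]]'

```text
time_s: 46.1
ee_pos: [0.4606, 0.3941, 0.3933]
ee_rot: [-0.001, -0.409, 0.912, -0.001]
contact_force: [0.1, 0.2, 0.7]
opening: 0.877
```

```bash
python3 -c "
from h import *
status();c=save('scene','s56');save('top','t56'); lean(c,222,238,(271,279),(293,302))
"
```

```text
t 46.10 tcp [0.4606 0.3941 0.3933] jaw 138.3 tilt 0.19 F [0.1 0.2 0.7] open 74.9mm q [-0.9   0.33  0.1   1.78 -0.04  1.04  1.63]
[[222.0, 272.8, 298.1], [223.0, 272.6, 298.3], [224.0, 272.5, 298.4], [225.0, 272.4, 298.4], [226.0, 272.4, 298.4], [227.0, 272.4, 298.4], [228.0, 272.6, 298.4], [229.0, 272.6, 298.4], [230.0, 272.6, 298.7], [231.0, 272.5, 298.5], [232.0, 272.5, 298.4], [233.0, 272.4, 298.3], [234.0, 272.4, 298.3], [235.0, 272.5, 297.9], [236.0, 272.5, 297.7], [237.0, 272.6, 297.6]]
lean right deg 0.0
```

View pics/s56.png

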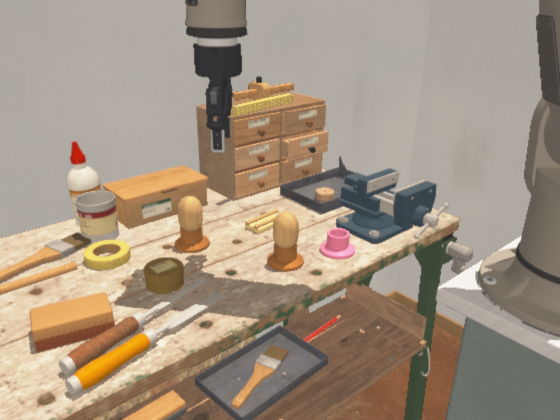

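View pics/t56.png

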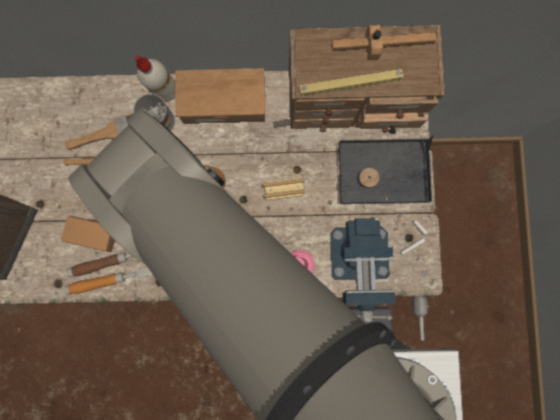

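The final view shows the egg upright in the free cup at (286,240), the disc in the tray (top view (369,178)), and the finished egg, wax tin and pink cup untouched. The arm is clear, so I'm handing in.

```bash
python3 -c "
from h import *
print(close_job())"
```

```text
the job is handed in; nothing more can be done
None
```

The job is done and handed in at about 46 s of the 58 s allowed. The disc lies flat in the bench tray, and the wooden egg stands upright in the free cup, round end down, with the gripper clear.

**How the egg was turned:** the tool only points down, so I pivoted the egg in the grip. I pressed it on the free cup's rim until it was about 70° up. Then I seated it, regripped it and pushed it against the rim until it was vertical. The largest force I read was about 36 N at the wrist, while the held egg was being pressed into the cup.

**Last checks:**
- **Lean:** about 0° in the side view, and the wrist view showed no lean the other way. The pixel steps only resolve this to about 2–3°.
- **Other things:** the finished egg, the wax tin and the pink cup look unmoved in the scene picture.

**What failed or disagreed:**
- Several righting attempts failed: sideways pushes and squeezes in the cup jammed, and one push fell back to about 73°.
- A first release left a 4–5° lean, so I redid it.
- The same edge method read the finished egg as leaning a few degrees, though it looked straight by eye.
- In the last wrist picture a dark spot on the egg, possibly wood grain, was about 10 px from where I expected the tip.
- The top view of the cup was blocked by the arm at the end.

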